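Stow the dried sample jars

TASK

The sample jars in the bench drying oven are dry. Pull the oven's sloping front door down, stand every jar that is in the oven upright on the shelf on the inside of the store cupboard's door (swing that door open by its handle), then close the cupboard and push the oven's door back up, both fully shut with the jars still standing on their shelf. Leave the other things on the bench where they are.

Things in the scene. Friction and masses are not known exactly. Their poses are not given: they have to be found in the camera images.
- oven: White bench drying oven, fixed, 220 deep x 320 wide x 122 mm high. Origin: under its middle, 100 mm behind its front; x points from its front to its back (away from the robot), y to its left, z up. Clear sloping front door, hinged at the bottom. Rear housing from x = 45 mm back, 122 mm high. With the door down the chamber before it is open from above.
- oven_door (a joint): Angle of the oven's bottom-hinged door (rad): 0 shut (sloping up to the back, 24 degrees above the level), up to 2.2 pulled over and down to its stop (then it points to the front, 30 degrees above the level). It may stand slightly ajar at the start. A stiff hinge: it stays where it is left; about 4 N at its bar moves it.
- oven_hinge (a point): Middle of the oven door's hinge line, at (-90, 0, 71) mm in the oven's frame; the hinge runs along the oven's y. Its axes are the oven's.
- oven_bar (a point): Middle of the oven door's pull bar: steel, 12 mm thick, 120 mm long along the oven's y, on two end posts, 32 mm beyond the door's free edge; moves with the door, 164 mm from the hinge. Shut: 138 mm behind and 88 mm above the hinge; fully down: 152 mm in front and 60 mm above. Can be pinched from above, fingers in front and behind, in every position; it turns between the fingers.
- oven_floor (a point): Middle of the flat chamber floor on which the jars stand, 40 mm above the bench; axes are the oven's. The floor is 135 mm deep along x and 304 mm wide along y, between a sill 31 mm high along the front (under the hinge), the rear housing (82 mm above this floor) and side cheeks 18 mm high.
- cupboard: White store cupboard, fixed, 130 deep x 270 wide x 190 mm high, without its door. Origin: centre of its underside; x points from its front to its back (away from the robot), y to its left, z up. Plinth 36 mm high; grey door over the front above it.
- cupboard_door (a joint): Angle of the cupboard's upright side-hinged door (rad): 0 shut, up to 1.75 open; hinged on the cupboard's right (-y) edge, the free edge swings towards the robot. It may stand slightly ajar at the start. It stays where it is left; under 1 N at its handle moves it.
- cupboard_hinge (a point): On the hinge axis (vertical) of the cupboard door, 95 mm above the bench. Its axes turn with the door: y runs along the door from the hinge to the free edge (door 255 mm wide), x from the outer face (x = 0) inwards (panel 15 mm thick), z up. The panel reaches from 38 to 178 mm above the bench.
- cupboard_handle (a point): Grip point of the cupboard door's handle: an upright steel bar 12 mm thick, 35 mm off the outer face and 230 mm from the hinge. Its free top is 18 mm above this point; this point is 160 mm above the bench and the bar goes on 60 mm below it. Pinch it from above with the fingers side by side along the door. Moves and turns with the door (axes as the hinge's).
- shelf_mid (a point): Middle of the shelf inside the cupboard door, on its floor, 115 mm above the bench; turns with the door (axes as the hinge's: y along shelf and door, x away from the panel). Trough inside: x -33 to +33 mm, y -112 to +112 mm, rail 24 mm high all round; the panel's top is 63 mm above its floor. Room for three jars in a row along y; load from above, door open 1.3 rad or more.
- jar1_mid (a point): Capped sample jar, clear glass with a black cap and dry pebbles, 48 mm across (cap 45 mm), 46 mm high (the cap is the upper 16 mm), 60 to 130 g; the point is its middle, 23 mm above its foot; z along its axis. Only two of the three jars, or all three, are present, standing in the oven at the start.
- jar2_mid (a point): Capped sample jar, clear glass with a black cap and dry pebbles, 48 mm across (cap 45 mm), 46 mm high (the cap is the upper 16 mm), 60 to 130 g; the point is its middle, 23 mm above its foot; z along its axis. Only two of the three jars, or all three, are present, standing in the oven at the start.
- jar3_mid (a point): Capped sample jar, clear glass with a black cap and dry pebbles, 48 mm across (cap 45 mm), 46 mm high (the cap is the upper 16 mm), 60 to 130 g; the point is its middle, 23 mm above its foot; z along its axis. Only two of the three jars, or all three, are present, standing in the oven at the start.
- open_jar_mid (a point): Bystander: empty open glass jar, 48 mm across, 30 mm high; its middle.
- cap1: Bystander: loose black jar cap, 45 mm across, 17 mm high; underside.
- cap2: Bystander: loose black jar cap, like the other.
- petri: Bystander: shallow clear dish, 90 mm across, 15 mm high; underside.
- wash_bottle: Bystander: white wash bottle, 66 mm across, 195 mm high with its spout; underside.

How it is judged:
On the way, in this order (a step that is already met when the one before it is completed fails the run):
1. the oven's door has been pulled down (value of joint oven_door above 1.3 rad), for 0.2 s.
2. every jar stands on the shelf of the open cupboard door (value of joint cupboard_door above 0.5 rad and x of jar1_mid in the frame of shelf_mid between -0.02 and 0.02 m and y of jar1_mid in the frame of shelf_mid between -0.1 and 0.1 m and z of jar1_mid in the frame of shelf_mid between 0.012 and 0.034 m and angle between each of jar1_mid, jar2_mid, jar3_mid's own z axis and vertical below 0.25 rad and x of jar2_mid in the frame of shelf_mid between -0.02 and 0.02 m and y of jar2_mid in the frame of shelf_mid between -0.1 and 0.1 m and z of jar2_mid in the frame of shelf_mid between 0.012 and 0.034 m and x of jar3_mid in the frame of shelf_mid between -0.02 and 0.02 m and y of jar3_mid in the frame of shelf_mid between -0.1 and 0.1 m and z of jar3_mid in the frame of shelf_mid between 0.012 and 0.034 m), for 0.2 s.
At the end, for the whole second after the job is handed in: Both doors are shut (within 0.07 rad) and every jar that is present stands upright (within 0.25 rad) on the shelf inside the cupboard's door: its middle within 20 mm of the shelf's middle line, within 100 mm of its middle along the shelf, and 12 to 34 mm above its floor (value of joint each of oven_door, cupboard_door below 0.07 rad and velocity of joint cupboard_door below 0.1 rad/s and x of jar1_mid in the frame of shelf_mid between -0.02 and 0.02 m and y of jar1_mid in the frame of shelf_mid between -0.1 and 0.1 m and z of jar1_mid in the frame of shelf_mid between 0.012 and 0.034 m and angle between each of jar1_mid, jar2_mid, jar3_mid's own z axis and vertical below 0.25 rad and x of jar2_mid in the frame of shelf_mid between -0.02 and 0.02 m and y of jar2_mid in the frame of shelf_mid between -0.1 and 0.1 m and z of jar2_mid in the frame of shelf_mid between 0.012 and 0.034 m and x of jar3_mid in the frame of shelf_mid between -0.02 and 0.02 m and y of jar3_mid in the frame of shelf_mid between -0.1 and 0.1 m and z of jar3_mid in the frame of shelf_mid between 0.012 and 0.034 m); the robot touches nothing.
It fails at once if a bystander on the bench is moved by more than 40 mm (distance of any of open_jar_mid, cap1, cap2, petri, wash_bottle from where it was at the start of the episode above 0.04 m).
Of jar1, jar2, jar3 only 2 to 3 are there at a start; the rules pass over those that are not, and their reading is None.
At some moment in a run one of jar1, jar2, jar3 may be knocked a few centimetres aside while the robot is not near it.
It also fails if it takes over 208 s, if anything falls off the work surface, if the arm or the gripper's body presses on something with over 40 N, if the wrist force passes 120 N, or if a joint passes its speed limit or range.

ROBOT

A 6-joint arm with a two-finger parallel gripper is mounted at the origin on the work surface. World frame = base frame: x ahead of the robot, y to its left, z up, the work surface at z = 0. Lengths are in m, angles in rad, forces in N, time in s.
With the tool pointing down it reaches from about 0.25 to 0.725 m from the base axis. Payload 4 kg.
Tool frame: the origin (TCP) lies on the mounting face of the last link; the fingertips stand 173 mm ahead of it and the grasp point (between the pads) lies 155 mm ahead of it (ctrl.tip_extent is the distance from the TCP to the fingertips, in m); y points along the fingers, x is the direction in which the jaws open and shut, and the axes are right-handed (so a half turn about y gives the same grasp; the last joint's range is limited). The gripper opens to 85 mm and grips with 20 to 120 N. Pads are 22 mm wide; open, the fingers measure 114 mm over their backs; the gripper's body (76 mm by 85 mm) begins 54 mm behind the grasp point. The pads swing forward as they close: fully open they stand 13 mm farther back than shut.
Start: joints at [1.116, 0.241, 0.005, 1.335, 0, 1.571], TCP at [0.22, 0.449, 0.405] pointing down, gripper open.
Joint ranges: [-2.72, 2.72], [-1.05, 1.87], [-1.09, 1.28], [-1.99, 2.15], [-1.42, 1.44], [-3.14, 3.14]. Speed limits (rad/s): [2.79, 2.79, 3.14, 3.14, 3.14, 3.14].

INTERFACE

Orientations are given as [roll, pitch, yaw] about the fixed x, y, z axes, in that order (R = Rz(yaw) Ry(pitch) Rx(roll)).
In Python, from bench import sensors, read_camera, job, ctrl gives the robot as it stands.
- The arm moves only by the tool drive_tool, never from a script. Its argument "motion" is one flat list of numbers, 7 for each row, row after row: the turn, a rotation vector about the world's x, y, z in degrees, then the shift along the world's x, y, z in cm, then the closure, from -1 (fully open) to 1 (shut), so that 0 is half open. In form: [wx, wy, wz, tx, ty, tz, jaw, wx, wy, wz, tx, ty, tz, jaw, ...]. A call has exactly 10 rows; each row is the pose to reach, as a shift and turn from the pose commanded when the call began; what a row does not reach only later rows make up. A row lasts 1/8 s, in which the tool goes at most 62.5 mm and 10.7 degrees, less where a joint would pass 70% of its speed; a pose out of reach is approached as far as the arm can. A call with a gripper value outside its range is refused whole. The fingers move at their own pace and stop on an object; "squeeze" is the grip in N (left out, the last holds). Time passes only in rows, so rows that repeat a pose let the fingers close, or fill a call up. It gives the time, the measured TCP pose, the force and the opening at its end, in the units of the state.
- sensors.get_state(): the state, without advancing time (a new reading comes with each control period).
- read_camera(name): name is "scene" or "top" or "wrist"; returns a dict with "color" (420x560x3 uint8, red, green, blue), "intrinsics" (3x3 intrinsics, pixels), "R" (3x3) and "t" (3): a world point X has camera coordinates R X + t. Camera axes: x right, y down, z forward; pixel columns grow to the right and rows downward; lengths in m; the calibration is good to about 2 mm. A picture is of the moment at which its call begins. There is no depth.
- job.hand_in(): hands the job in, once; it reports no verdict.
The state is a dict: "t": time; "q": joint angles; "joint_velocities": joint speeds; "effort": joint torques, N m; "tcp_pos": TCP position; "tcp_rot": TCP orientation; "wrist_force": force on the tool from outside, world axes, zero at the start; "torque": the same for the moment, N m; "gripper_width": finger opening in m.
Only numpy, scipy, OpenCV 4.12 (cv2) and the standard library are available. Lean on these libraries where they do the work, as an engineer would, in place of code of your own. Each camera call takes 0.05 s, during which the arm holds its last target.

## Working session

There is one attempt and no reset: what is moved stays moved. The work goes in short steps, Python scripts to look and compute and a tool call to move; the robot and the scene stay as the last step left them, time stands still between calls to the robot, and variables do not carry over. Pictures are saved under pics/ and viewed, and the job is handed in when it is done.

Besides the shell and the picture viewer there is one more tool, called after "Request:" by a JSON object that holds its "op" and its "data". drive_tool: Moves the arm, as the interface text tells. Its arguments: {"type":"object","properties":{"motion":{"type":"array"},"squeeze":{"type":"number"}},"required":["motion"]}

```bash
ls; mkdir -p pics; python3 - <<'E'
from bench import sensors, read_camera, job, ctrl
import cv2,json
print(sensors.get_state()); print(ctrl.tip_extent)
for n in ["scene","top","wrist"]:
    c=read_camera(n); cv2.imwrite(f"pics/a_{n}.png",c["color"][:,:,::-1]); print(n,c["intrinsics"],c["R"],c["t"])
E
```

```text
pics
{'t': 0.0, 'q': array([ 1.11599213e+00,  2.41409757e-01,  3.73149230e-03,  1.33521422e+00,
       -4.04794703e-06,  1.57082670e+00]), 'joint_velocities': array([-0.00144459, -0.00148023, -0.00081241,  0.00219696, -0.00027409,
       -0.00032775]), 'effort': array([-5.80659944e-04, -3.72318864e+01,  2.52408493e+01,  1.69809762e-02,
       -9.25328686e-05,  7.78148149e-06]), 'tcp_pos': array([0.21952457, 0.44892972, 0.40381697]), 'tcp_rot': array([-1.57080044,  0.00209616,  1.11596176]), 'wrist_force': array([-0.56648563, -0.31383356, -0.48566054]), 'torque': array([ 0.05301982,  0.00995258, -0.03295101]), 'gripper_width': 0.08543520505126094}
0.1734
scene [[468.78686525   0.         285.66551317]
 [  0.         468.78686525 219.34904379]
 [  0.           0.           1.        ]] [[-0.87278635  0.48806985 -0.00563914]
 [ 0.33855635  0.59701717 -0.72728955]
 [-0.35160145 -0.63667756 -0.68630759]] [ 0.57232528 -0.06322522  1.5010867 ]
top [[536.61683816   0.         274.45826766]
 [  0.         536.61683816 213.27756589]
 [  0.           0.           1.        ]] [[ 0.00786791 -0.99993307 -0.00848292]
 [-0.99675197 -0.00716239 -0.08021357]
 [ 0.08014744  0.00908648 -0.9967416 ]] [-0.06794055  0.5792898   1.37087647]
wrist [[306.96779738   0.         279.48003937]
 [  0.         306.96779738 209.83722126]
 [  0.           0.           1.        ]] [[ 0.44014555  0.89792297 -0.00249574]
 [ 0.85595554 -0.41873081  0.30332264]
 [ 0.27131532 -0.13564235 -0.95288465]] [-0.49933115 -0.03953252  0.379601  ]
```

View pics/a_scene.png

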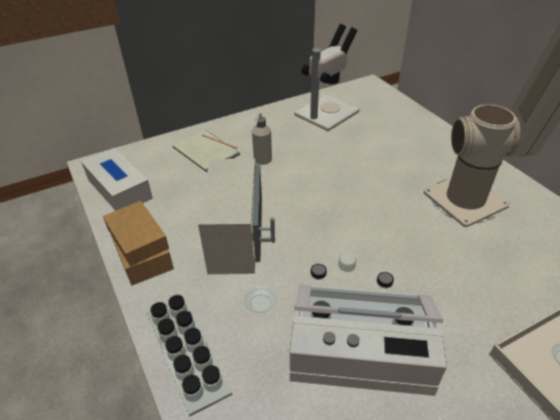

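View pics/a_top.png

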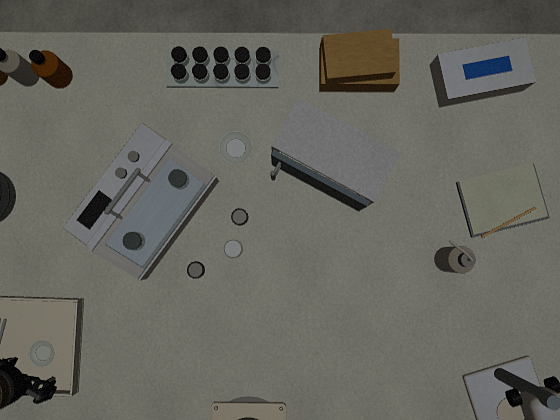

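View pics/a_wrist.png

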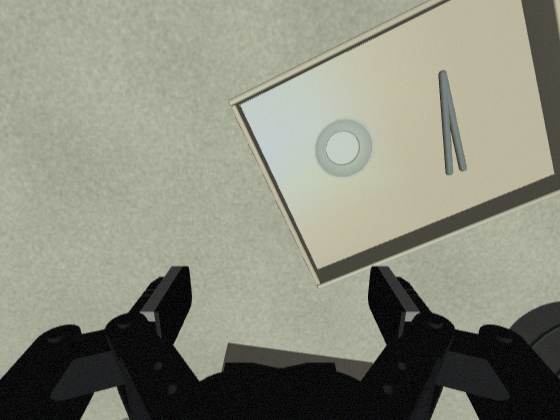

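```bash
cat > h.py <<'E'
import numpy as np,cv2
from bench import sensors, read_camera
def ray(c,u,v):
    K,R,t=c["intrinsics"],np.array(c["R"]),np.array(c["t"])
    d=R.T@np.linalg.inv(K)@np.array([u,v,1.]); return -R.T@t,d/np.linalg.norm(d)
def plane(c,u,v,z):
    o,d=ray(c,u,v); return o+d*(z-o[2])/d[2]
def tri(c1,p1,c2,p2):
    o1,d1=ray(c1,*p1);o2,d2=ray(c2,*p2)
    s=np.linalg.lstsq(np.c_[d1,-d2],o2-o1,rcond=None)[0]
    a=o1+s[0]*d1;b=o2+s[1]*d2
    return (a+b)/2,np.linalg.norm(a-b)
def proj(c,X):
    x=np.array(c["R"])@np.array(X)+np.array(c["t"]); p=c["intrinsics"]@x; return p[:2]/p[2]
def save(c,n,box=None,f=1):
    im=c["color"][:,:,::-1]
    if box: x0,y0,x1,y1=box; im=im[y0:y1,x0:x1]
    cv2.imwrite("pics/%s.png"%n,cv2.resize(im,None,fx=f,fy=f,interpolation=cv2.INTER_CUBIC))
E
python3 - <<'E'
from h import *
import pickle
c=read_camera("top");s=read_camera("scene");pickle.dump((c,s),open("c0.pkl","wb"))
save(c,"b_top1",(60,115,260,290),4)
save(c,"b_top2",(260,95,410,220),4)
save(s,"b_s1",(280,240,450,390),4)
save(s,"b_s2",(190,150,300,300),4)
E
```

```text
(no output)
```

View pics/b_top1.png

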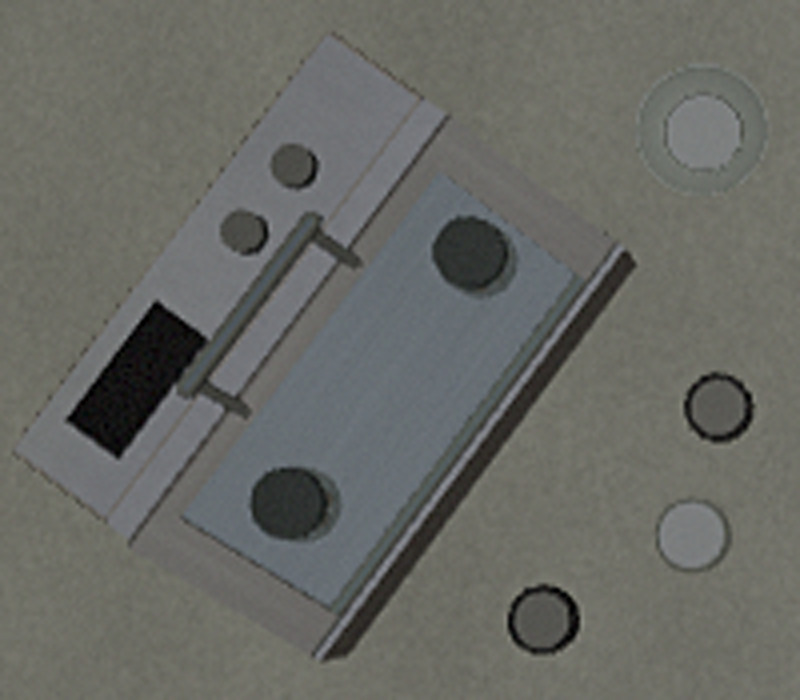

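View pics/b_top2.png

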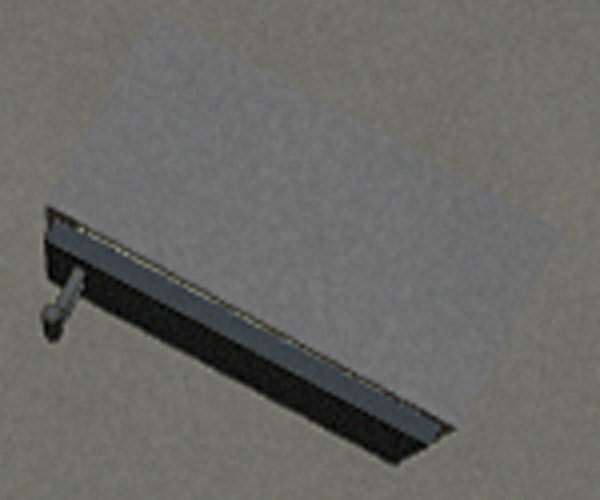

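View pics/b_s1.png

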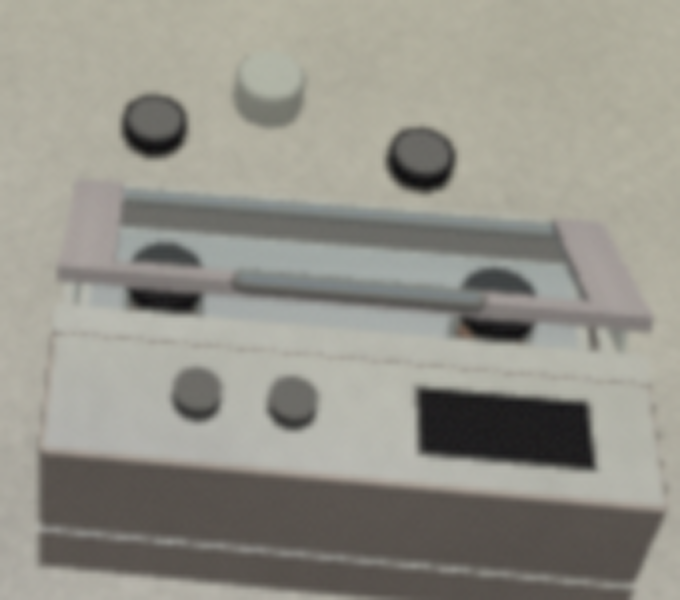

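View pics/b_s2.png

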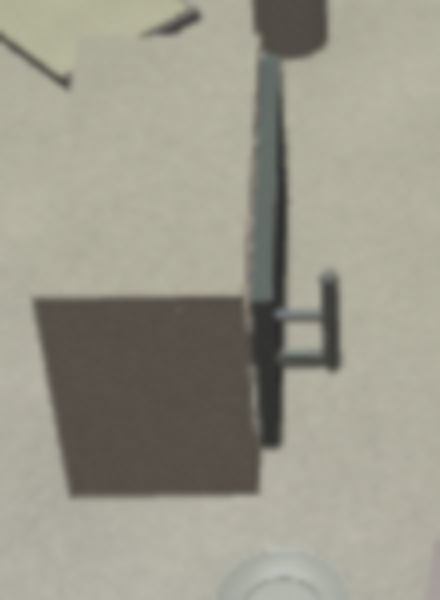

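```bash
python3 - <<'E'
from h import *
import pickle
c,s=pickle.load(open("c0.pkl","rb"))
T=lambda x,y:(60+x/4,115+y/4)
S=lambda x,y:(280+x/4,240+y/4)
P={}
for n,p in dict(br=(331,33),bl=(15,455),fr=(447,115),fl=(130,545)).items(): P[n]=plane(c,*T(*p),.122);print(n,P[n].round(4))
# scene check: back corners top (back is near camera) : 
print("tri br",tri(c,T(331,33),s,S(42,452))) 
print("tri bl",tri(c,T(15,455),s,S(663,510)))
print("hinge ends r,l",plane(c,*T(621,246),.071),plane(c,*T(320,655),.071))
print("bar r",tri(c,T(317,217),s,S(238,278)),"l",tri(c,T(187,390),s,S(485,300)))
print("jarA",tri(c,T(470,252),s,S(165,258)),plane(c,*T(470,252),.086))
print("jarB",tri(c,T(289,502),s,S(498,288)),plane(c,*T(289,502),.086))
for n,p,z in (("cap1",(718,407),.017),("cap2",(543,620),.017),("ojar",(692,535),.03),("petri",(703,131),.0)): print(n,plane(c,*T(*p),z).round(4))
T=lambda x,y:(260+x/4,95+y/4)
S=lambda x,y:(190+x/4,150+y/4)
for n,p in dict(bl=(155,12),br=(562,232),fl=(46,207),fr=(456,428)).items(): print(n,plane(c,*T(*p),.190).round(4))
print("tri fl",tri(c,T(46,207),s,S(245,298)))
print("tri bl",tri(c,T(155,12),s,S(35,298)))
print("handle top",tri(c,T(52,314),s,S(330,273)),plane(c,*T(52,314),.178))
for n,p in dict(ol=(46,240),orr=(432,443),hing=(440,432)).items(): print(n,plane(c,*T(*p),.178).round(4))
E
```

```text
br [0.7908 0.26   0.122 ]
bl [0.5307 0.4441 0.122 ]
fr [0.7403 0.1877 0.122 ]
fl [0.477  0.3725 0.122 ]
tri br (array([0.7917152 , 0.26266243, 0.11446288]), np.float64(0.0024057882243448776))
tri bl (array([0.53162528, 0.44682369, 0.11373522]), np.float64(0.0015182807276670149))
hinge ends r,l [0.66797412 0.08616085 0.071     ] [0.41006342 0.26931333 0.071     ]
bar r (array([0.66793133, 0.25330432, 0.1709541 ]), np.float64(0.0027656237392909605)) l (array([0.56489574, 0.32727526, 0.1708981 ]), np.float64(0.0054031340231258055))
jarA (array([0.65992185, 0.1774847 , 0.09328031]), np.float64(0.0008817186029483229)) [0.66133847 0.1786233  0.086     ]
jarB (array([0.50357772, 0.28707299, 0.08986977]), np.float64(0.0024264239304671005)) [0.50459285 0.28730656 0.086     ]
cap1 [0.5705 0.0276 0.017 ]
cap2 [0.4314 0.1392 0.017 ]
ojar [0.4869 0.0423 0.03  ]
petri [0.7563 0.0413 0.    ]
bl [ 0.8356 -0.1195  0.19  ]
br [ 0.7076 -0.3541  0.19  ]
fl [ 0.7204 -0.0571  0.19  ]
fr [ 0.5938 -0.2924  0.19  ]
tri fl (array([ 0.72089574, -0.05664832,  0.18479816]), np.float64(0.0012583647792870796))
tri bl (array([ 0.8350636 , -0.11883269,  0.18719578]), np.float64(0.0029693705520591977))
handle top (array([ 0.65985691, -0.06044141,  0.17457993]), np.float64(0.001444412230184912)) [ 0.65993786 -0.06087677  0.178     ]
ol [ 0.7034 -0.057   0.178 ]
orr [ 0.5863 -0.2806  0.178 ]
hing [ 0.5927 -0.2853  0.178 ]
```

Request:
{"op": "drive_tool", "data": {"motion": [0,0,-2,5,-2,0,-0.3,0,0,-4,10,-4,0,-0.3,0,0,-6,15,-6,0,-0.3,0,0,-8,20,-8,0,-0.3,0,0,-9.2,25,-10,0,-0.3,0,0,-9.2,30,-12,0,-0.3,0,0,-9.2,35,-14,0,-0.3,0,0,-9.2,37.5,-15,0,-0.3,0,0,-9.2,37.5,-15,0,-0.3,0,0,-9.2,37.5,-15,0,-0.3], "squeeze": 40}}

```text
t: 1.5
tcp_pos: [0.5942, 0.2993, 0.4043]
tcp_rot: [-1.57, 0.001, 0.956]
wrist_force: [-0.1, 0.3, 0.7]
gripper_width: 0.0556
```

```bash
python3 - <<'E'
from h import *
import pickle
w=read_camera("wrist"); pickle.dump(w,open("w1.pkl","wb")); save(w,"w1",None,1.4)
print(sensors.get_state())
E
```

```text
{'t': 1.55, 'q': array([4.67258927e-01, 5.89292891e-01, 5.31365460e-01, 1.51359664e+00,
       3.17686475e-04, 1.08174460e+00]), 'joint_velocities': array([ 0.0104425 , -0.01069962, -0.00304743, -0.00038889, -0.00335456,
       -0.00050779]), 'effort': array([-6.01434074e-01, -5.32112145e+01,  2.58578771e+01, -2.44213908e-02,
       -2.54149607e-02,  1.26017876e-03]), 'tcp_pos': array([0.59387713, 0.29967057, 0.40462353]), 'tcp_rot': array([-1.57017400e+00,  4.93189079e-04,  9.56310695e-01]), 'wrist_force': array([ 0.11610731, -0.13000228,  0.48283245]), 'torque': array([-0.04312703, -0.02860378, -0.00063724]), 'gripper_width': 0.055748777720693116}
```

View pics/w1.png

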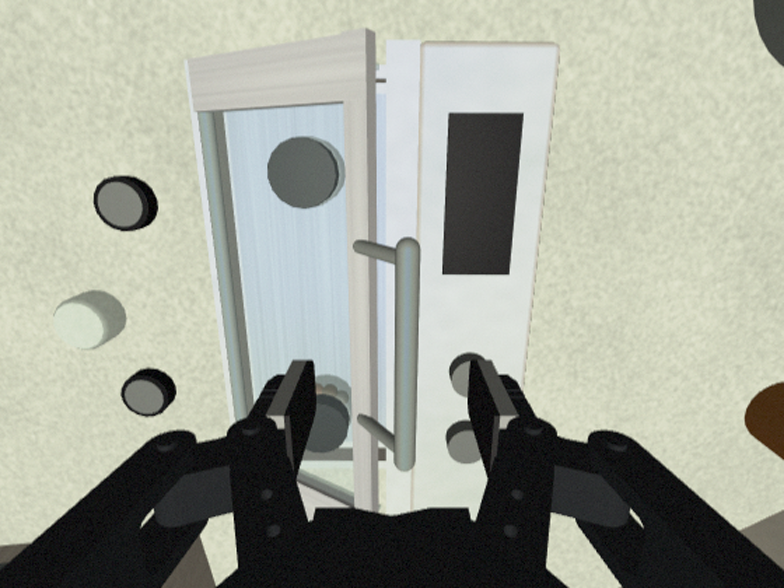

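```bash
python3 - <<'E'
from h import *
import pickle
c,s=pickle.load(open("c0.pkl","rb")); w=pickle.load(open("w1.pkl","rb"))
T=lambda x,y:(60+x/4,115+y/4)
W=lambda x,y:(x/1.4,y/1.4)
a=tri(c,T(187,390),w,W(407,241));b=tri(c,T(317,217),w,W(404,467));print(a,b,(a[0]+b[0])/2)
print("jarB",tri(c,T(289,502),w,W(303,171)))
print("jarA",tri(c,T(470,252),w,W(324,421)))
print(tri(c,T(130,545),w,W(384,40)))
E
```

```text
(array([0.56769607, 0.32780036, 0.16372771]), np.float64(0.0004585077997003563)) (array([0.6700956 , 0.25323801, 0.17145686]), np.float64(0.002826399642922767)) [0.61889584 0.29051918 0.16759228]
jarB (array([0.50463975, 0.29072595, 0.07381454]), np.float64(0.0005980882723713033))
jarA (array([0.66455867, 0.18175335, 0.07262155]), np.float64(0.0027176965351361146))
(array([0.4780614 , 0.37717805, 0.10599092]), np.float64(0.0025142901263069755))
```

Request:
{"op": "drive_tool", "data": {"motion": [0,0,0,1.2,-0.5,0,-0.3,0,0,0,2.5,-0.9,0,-0.3,0,0,0,2.5,-0.9,-3,-0.3,0,0,0,2.5,-0.9,-6,-0.3,0,0,0,2.5,-0.9,-8.2,-0.3,0,0,0,2.5,-0.9,-8.2,0.3,0,0,0,2.5,-0.9,-8.2,0.7,0,0,0,2.5,-0.9,-8.2,1,0,0,0,2.5,-0.9,-8.2,1,0,0,0,2.5,-0.9,-8.2,1], "squeeze": 40}}

```text
t: 2.8
tcp_pos: [0.62, 0.2903, 0.3237]
tcp_rot: [-1.572, -0.002, 0.955]
wrist_force: [1.2, 0.4, 1.1]
gripper_width: 0.0105
```

```bash
python3 - <<'E'
from h import *
w=read_camera("wrist"); save(w,"w2",None,1.4)
E
```

```text
(no output)
```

View pics/w2.png

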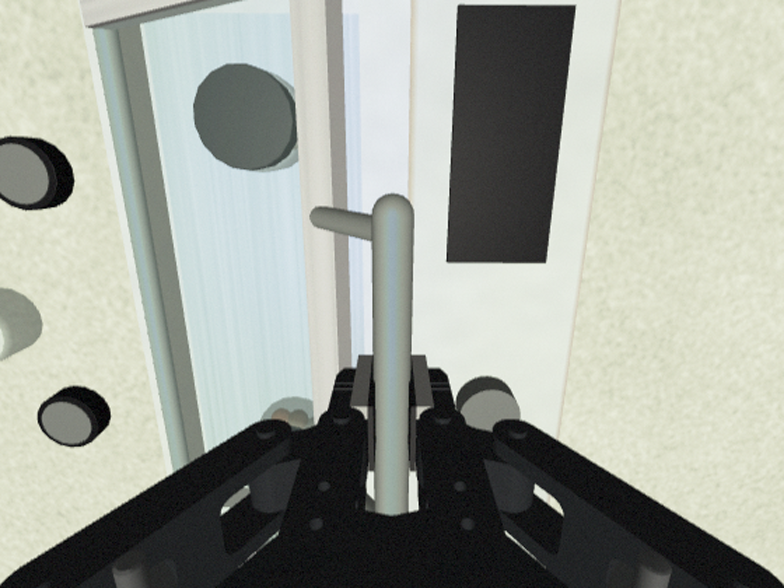

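```bash
python3 - <<'E'
import numpy as np
p=np.radians(np.linspace(35.2,148,15))
for a in p:
    dx=16.4*(np.cos(a)-np.cos(p[0]));dz=16.4*(np.sin(a)-np.sin(p[0]));print(round(np.degrees(a)),round(dx*.578,1),round(dx*.816,1),round(dz,1))
E
```

```text
35 0.0 0.0 0.0
43 -0.8 -1.2 1.8
51 -1.8 -2.6 3.3
59 -2.9 -4.1 4.7
67 -4.1 -5.8 5.7
75 -5.4 -7.6 6.4
84 -6.7 -9.4 6.8
92 -8.0 -11.3 6.9
100 -9.3 -13.2 6.7
108 -10.6 -15.0 6.2
116 -11.9 -16.8 5.3
124 -13.0 -18.4 4.2
132 -14.1 -19.9 2.8
140 -15.0 -21.2 1.1
148 -15.8 -22.3 -0.8
```

Request:
{"op": "drive_tool", "data": {"motion": [0,0,0,-0.4,-0.6,0.9,1,0,0,0,-0.8,-1.2,1.8,1,0,0,0,-1.8,-2.6,3.3,1,0,0,0,-2.9,-4.1,4.7,1,0,0,0,-4.1,-5.8,5.7,1,0,0,0,-5.4,-7.6,6.4,1,0,0,0,-6.7,-9.4,6.8,1,0,0,0,-8.0,-11.3,6.9,1,0,0,0,-8.0,-11.3,6.9,1,0,0,0,-8.0,-11.3,6.9,1]}}

```text
t: 4.1
tcp_pos: [0.5391, 0.1769, 0.3931]
tcp_rot: [-1.571, 0.0, 0.955]
wrist_force: [-3.2, -1.2, 7.4]
gripper_width: 0.0103
```

Request:
{"op": "drive_tool", "data": {"motion": [0,0,0,-0.6,-0.9,0,1,0,0,0,-1.3,-1.9,-0.2,1,0,0,0,-2.6,-3.7,-0.7,1,0,0,0,-3.9,-5.5,-1.6,1,0,0,0,-5.0,-7.1,-2.7,1,0,0,0,-6.1,-8.6,-4.1,1,0,0,0,-7.0,-9.9,-5.8,1,0,0,0,-7.7,-10.8,-7.4,1,0,0,0,-7.7,-10.8,-7.4,1,0,0,0,-7.7,-10.8,-7.4,1]}}

```text
t: 5.35
tcp_pos: [0.4627, 0.0693, 0.3164]
tcp_rot: [-1.57, -0.001, 0.956]
wrist_force: [4.2, 4.5, -6.2]
gripper_width: 0.01
```

Request:
{"op": "drive_tool", "data": {"motion": [0,0,0,0,0,0,0.3,0,0,0,0,0,0,-0.3,0,0,0,0,0,0,-0.3,0,0,0,0,0,0,-0.3,0,0,0,0,0,4,-0.3,0,0,0,0,0,9,-0.3,0,0,0,2,3,12,-0.3,0,0,0,4,6,12,-0.3,0,0,0,4,6,12,-0.3,0,0,0,4,6,12,-0.3]}}

```text
t: 6.6
tcp_pos: [0.5022, 0.129, 0.4371]
tcp_rot: [-1.57, 0.002, 0.956]
wrist_force: [0.4, 0.2, -0.4]
gripper_width: 0.0558
```

```bash
python3 - <<'E'
from h import *
import pickle
w=read_camera("wrist"); c=read_camera("top"); s=read_camera("scene"); pickle.dump((w,c,s),open("c2.pkl","wb"))
save(w,"w3",None,1.4); save(c,"c3",(60,115,260,290),4); save(s,"s3",(280,240,450,390),4)
E
```

```text
(no output)
```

View pics/w3.png

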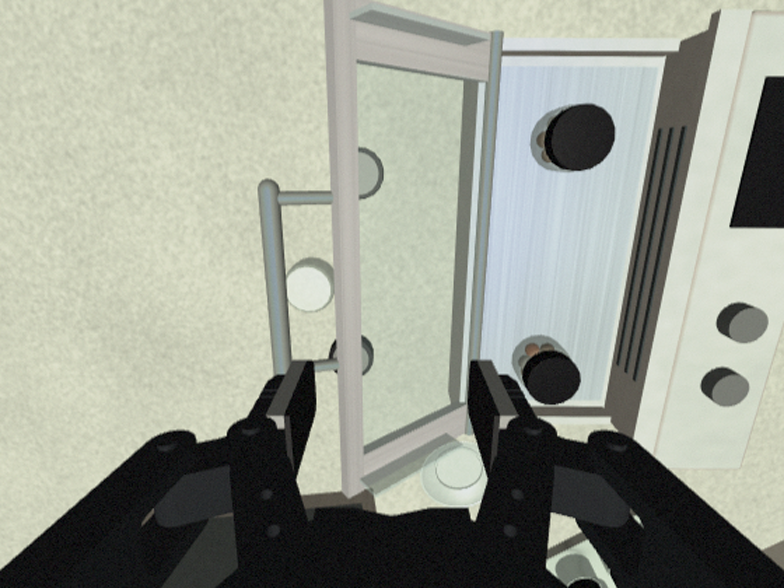

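View pics/c3.png

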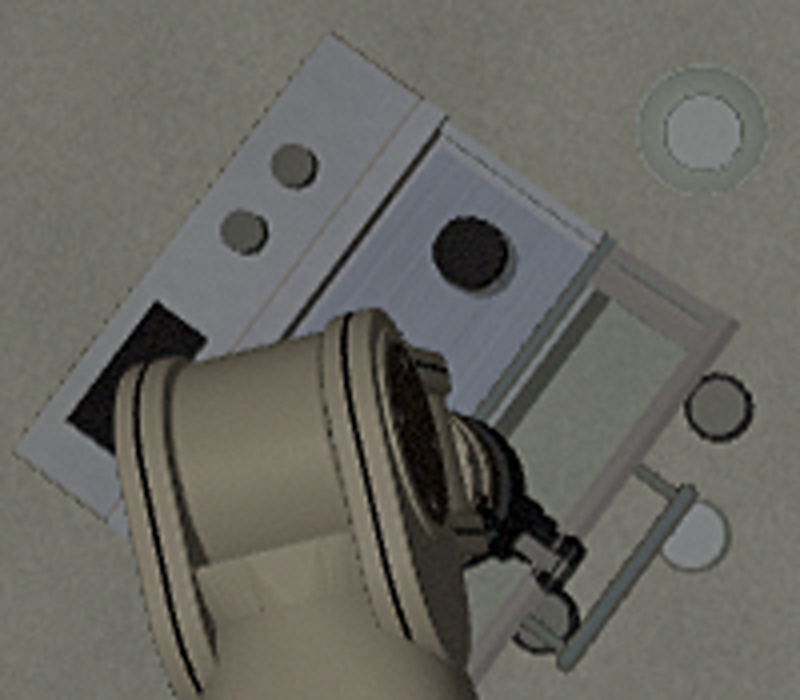

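View pics/s3.png

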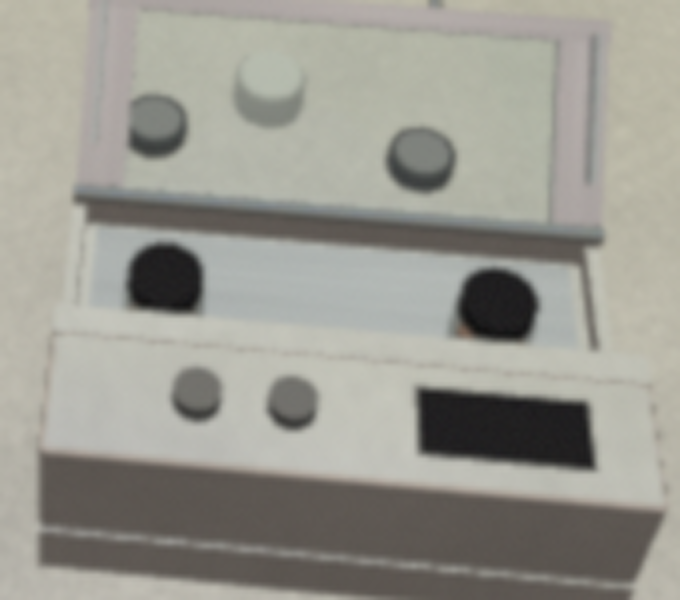

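Request:
{"op": "drive_tool", "data": {"motion": [0,0,2,2,-2,0,-0.3,0,0,4,5,-6,0,-0.3,0,0,7,9,-10.5,-1,-0.3,0,0,7,13,-15,-2,-0.3,0,0,7,15.8,-19,-3,-0.3,0,0,7,15.8,-19,-3,-0.3,0,0,7,15.8,-19,-3,-0.3,0,0,7,15.8,-19,-3,-0.3,0,0,7,15.8,-19,-3,-0.3,0,0,7,15.8,-19,-3,-0.3]}}

```text
t: 8.0
tcp_pos: [0.6603, -0.06, 0.4085]
tcp_rot: [-1.572, -0.0, 1.079]
wrist_force: [0.3, 0.0, -1.2]
gripper_width: 0.0557
```

```bash
python3 - <<'E'
from h import *
import pickle
w,c,s=pickle.load(open("c2.pkl","rb"))
T=lambda x,y:(60+x/4,115+y/4)
print("A",tri(c,T(470,252),w,(553/1.4,377/1.4)),tri(s,(280+165/4,240+273/4),w,(553/1.4,377/1.4)),plane(w,553/1.4,377/1.4,.086))
print("B",plane(w,584/1.4,137/1.4,.086),tri(s,(280+498/4,240+296/4),w,(584/1.4,137/1.4)))
w=read_camera("wrist"); pickle.dump(w,open("w4.pkl","wb")); save(w,"w4",None,1.4)
E
```

```text
A (array([0.66277451, 0.18134489, 0.07939486]), np.float64(0.0029792340071142943)) (array([0.66092366, 0.181953  , 0.08382957]), np.float64(0.0016208389704461873)) [0.65889679 0.18256621 0.086     ]
B [0.50601638 0.29119073 0.086     ] (array([0.5052993 , 0.29084621, 0.08788215]), np.float64(0.0009439120607248779))
```

View pics/w4.png

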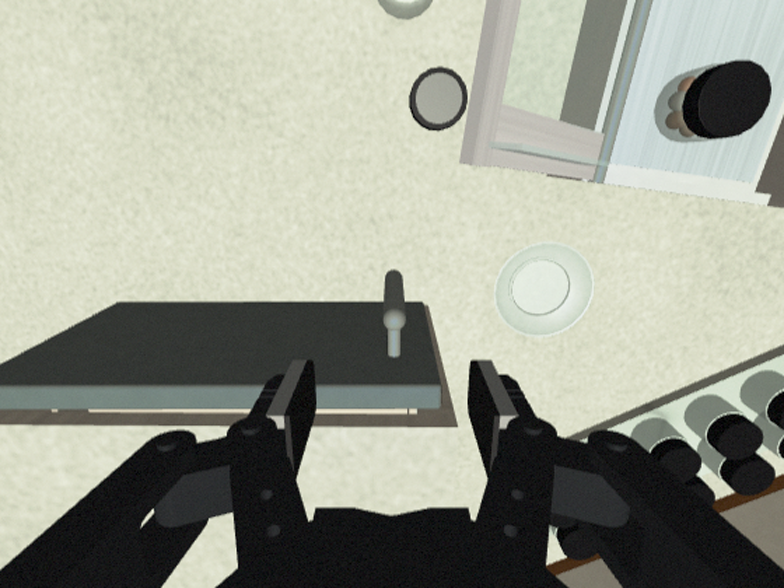

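```bash
python3 - <<'E'
from h import *
import pickle
w=pickle.load(open("w4.pkl","rb")); c,s=pickle.load(open("c0.pkl","rb"))
p=(394/1.4,318/1.4)
print(plane(w,*p,.178),tri(c,(260+52/4,95+314/4),w,p),tri(s,(190+330/4,150+273/4),w,p))
print("A",plane(w,727/1.4,99/1.4,.086))
E
```

```text
[ 0.66050361 -0.05787375  0.178     ] (array([ 0.66191219, -0.05992155,  0.17111936]), np.float64(0.002491838445386108)) (array([ 0.66062122, -0.05784453,  0.17707705]), np.float64(0.0005148268460332533))
A [0.66143826 0.17666776 0.086     ]
```

Request:
{"op": "drive_tool", "data": {"motion": [0,0,0,0,0.1,-3,-0.3,0,0,0,0,0.1,-6,-0.3,0,0,0,0,0.1,-9,-0.3,0,0,0,0,0.1,-9,0.3,0,0,0,0,0.1,-9,0.7,0,0,0,0,0.1,-9,1,0,0,0,0,0.1,-9,1,0,0,0,0,0.1,-9,1,0,0,0,0,0.1,-9,1,0,0,0,0,0.1,-9,1], "squeeze": 25}}

```text
t: 9.3
tcp_pos: [0.6613, -0.0594, 0.3197]
tcp_rot: [-1.574, -0.003, 1.078]
wrist_force: [2.3, 3.1, 5.1]
gripper_width: 0.0109
```

```bash
python3 - <<'E'
import numpy as np
H=np.array([.582,-.280]);P=np.array([.6605,-.0592]);r=(P-H)*100
for a in np.arange(0,91,5):
    t=np.radians(a);R=np.array([[np.cos(t),-np.sin(t)],[np.sin(t),np.cos(t)]]);print(a,(R@r-r).round(1))
print(np.linalg.norm(r))
E
```

```text
0 [0. 0.]
5 [-2.   0.6]
10 [-4.  1.]
15 [-6.   1.3]
20 [-8.   1.4]
25 [-10.1   1.2]
30 [-12.1   1. ]
35 [-14.1   0.5]
40 [-16.   -0.1]
45 [-17.9  -0.9]
50 [-19.7  -1.9]
55 [-21.4  -3. ]
60 [-23.   -4.2]
65 [-24.5  -5.6]
70 [-25.9  -7.2]
75 [-27.1  -8.8]
80 [-28.2 -10.5]
85 [-29.2 -12.3]
90 [-29.9 -14.2]
23.433926260872294
```

```bash
python3 - <<'E'
from h import *
c=read_camera("top");s=read_camera("scene")
save(c,"c5",(180,110,380,260),4);
save(s,"s5",(190,150,400,300),3.5);
p=plane(c,60+738/4,115+322/4,.137);print(p,np.linalg.norm(p[:2]-[.582,-.28]))
E
```

```text
[0.61275905 0.00737427 0.137     ] 0.2890157254040998
```

View pics/s5.png

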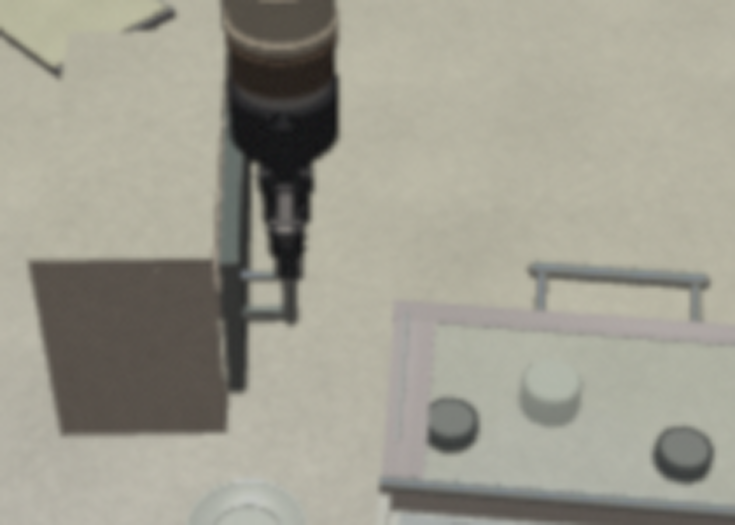

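Request:
{"op": "drive_tool", "data": {"motion": [0,0,5,-2,0.6,0,1,0,0,10,-4,1,0,1,0,0,15,-6,1.3,0,1,0,0,20,-8,1.4,0,1,0,0,25,-10.1,1.2,0,1,0,0,30,-12.1,1,0,1,0,0,35,-14.1,0.5,0,1,0,0,40,-16,-0.1,0,1,0,0,40,-16,-0.1,0,1,0,0,40,-16,-0.1,0,1]}}

```text
t: 10.65
tcp_pos: [0.5007, -0.0613, 0.3196]
tcp_rot: [-1.574, 0.002, 1.775]
wrist_force: [0.4, 0.2, 8.2]
gripper_width: 0.0109
```

Request:
{"op": "drive_tool", "data": {"motion": [0,0,5,-1.9,-0.8,0,1,0,0,10,-3.7,-1.8,0,1,0,0,15,-5.4,-2.9,0,1,0,0,20,-7,-4.1,0,1,0,0,25,-8.5,-5.5,0,1,0,0,30,-9.9,-7.1,0,1,0,0,35,-11.1,-8.7,0,1,0,0,40,-12.2,-10.4,0,1,0,0,45,-13.2,-12.2,0,1,0,0,45,-13.2,-12.2,0,1]}}

```text
t: 11.9
tcp_pos: [0.37, -0.1851, 0.3196]
tcp_rot: [-1.57, 0.009, 2.559]
wrist_force: [5.1, -1.7, 2.5]
gripper_width: 0.0111
```

Request:
{"op": "drive_tool", "data": {"motion": [0,0,0,0,0,0,0.5,0,0,0,0,0,0,0,0,0,0,0,0,0,-0.1,0,0,0,0,0,0,-0.1,0,0,0,0,0,4,-0.1,0,0,0,0,0,8,-0.1,0,0,0,0,0,12,-0.1,0,0,0,1,4,14,-0.1,0,0,0,2,8,14,-0.1,0,0,0,2,8,14,-0.1]}}

```text
t: 13.15
tcp_pos: [0.3889, -0.101, 0.4579]
tcp_rot: [-1.571, 0.0, 2.566]
wrist_force: [-0.1, -0.1, 0.6]
gripper_width: 0.0469
```

```bash
python3 - <<'E'
from h import *
import pickle
w=read_camera("wrist"); c=read_camera("top"); s=read_camera("scene"); pickle.dump((w,c,s),open("c6.pkl","wb"))
save(w,"w6",None,1.4); save(c,"c6",(60,110,400,300),2.3); save(s,"s6",(180,130,380,280),4)
print(sensors.get_state()["q"])
E
```

```text
[-2.59073262e-01  2.67638842e-02 -1.08666833e-01  1.43609030e+00
 -5.01671817e-04 -1.24962526e+00]
```

View pics/w6.png

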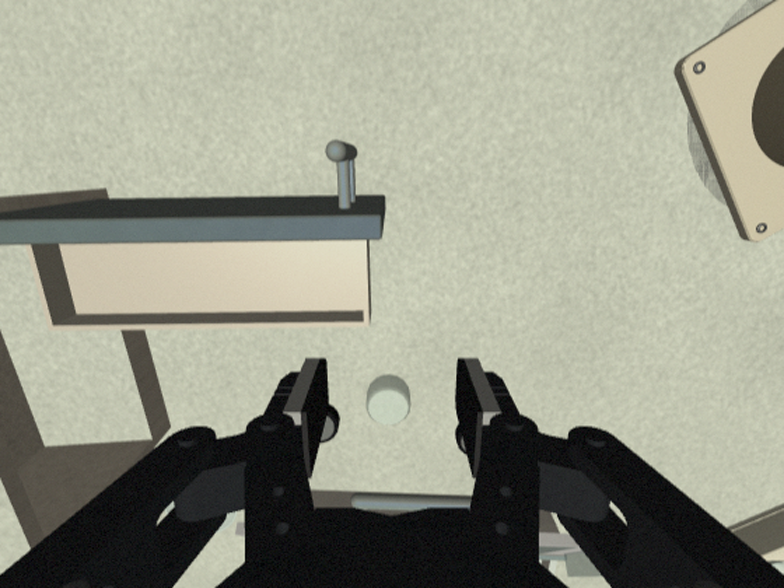

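View pics/c6.png

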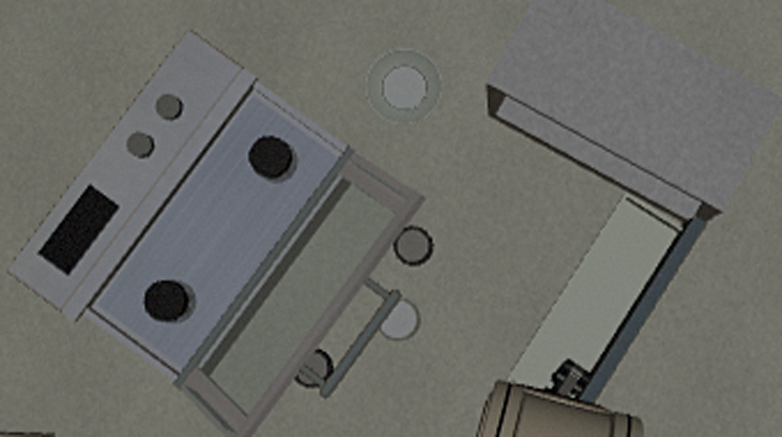

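View pics/s6.png

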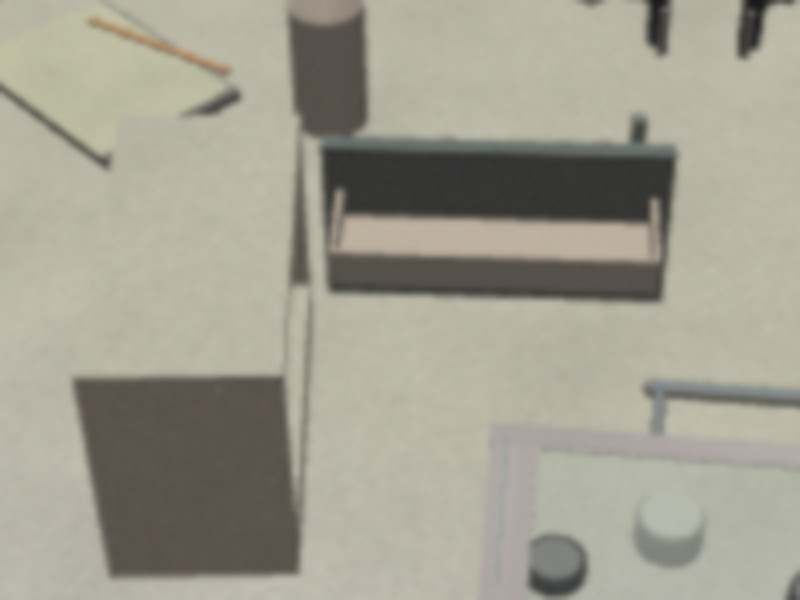

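```bash
python3 - <<'E'
from h import *
import pickle
w,c,s=pickle.load(open("c6.pkl","rb"))
W=lambda x,y:(x/1.4,y/1.4); S=lambda x,y:(180+x/4,130+y/4)
for n,a,b in (("rim free",(370,323),(660,261)),("rim hinge",(53,326),(330,258)),("rim free panel",(369,240),(655,200)),("panel top free in",(382,238),(676,153)),("panel top free out",(385,197),(676,147)),("handle",(336,151),(639,121))):
    print(n,tri(w,W(*a),s,S(*b)),plane(w,*W(*a),.139))
fl=[plane(w,*W(*p),.115) for p in ((75,314),(364,310),(60,240),(366,240))]
print(np.round(fl,4))
H=np.array([.582,-.28])
# cupboard-door pose prediction from handle
E
```

```text
rim free (array([ 0.42206405, -0.07837974,  0.13775761]), np.float64(0.0012752183630182715)) [ 0.42223893 -0.07915312  0.139     ]
rim hinge (array([ 0.61844736, -0.2011046 ,  0.13339968]), np.float64(0.0029294980775213244)) [ 0.61464351 -0.20154639  0.139     ]
rim free panel (array([ 0.38938142, -0.13042263,  0.14282545]), np.float64(0.0016986933784431512)) [ 0.38927674 -0.12940215  0.139     ]
panel top free in (array([ 0.37604718, -0.13114768,  0.1797135 ]), np.float64(0.0009212123216120994)) [ 0.38117117 -0.12575231  0.139     ]
panel top free out (array([ 0.36251225, -0.14888359,  0.16837831]), np.float64(0.0009192261719322315)) [ 0.36461684 -0.14726931  0.139     ]
handle (array([ 0.3711366 , -0.18494299,  0.1718595 ]), np.float64(0.001915205064963861)) [ 0.37499119 -0.18813396  0.139     ]
[[ 0.6153 -0.2023  0.115 ]
 [ 0.4264 -0.0833  0.115 ]
 [ 0.5822 -0.2496  0.115 ]
 [ 0.3946 -0.1276  0.115 ]]
```

Request:
{"op": "drive_tool", "data": {"motion": [0,0,-10,3,3,0,-0.55,0,0,-20,7,7,0,-0.55,0,0,-30,11,11,0,-0.55,0,0,-40,15,15,0,-0.55,0,0,-50,19,19,0,-0.55,0,0,-60,23,23,-1,-0.55,0,0,-70,26,26,-2,-0.55,0,0,-80,27.2,28.1,-4,-0.55,0,0,-90,27.2,28.1,-4,-0.55,0,0,-92.3,27.2,28.1,-4,-0.55]}}

```text
t: 14.55
tcp_pos: [0.6614, 0.177, 0.4157]
tcp_rot: [-1.569, 0.003, 0.947]
wrist_force: [-0.6, 1.1, -0.1]
gripper_width: 0.0664
```

```bash
python3 - <<'E'
from h import *
import pickle
w=read_camera("wrist"); save(w,"w7",None,1.4);pickle.dump(w,open("w7.pkl","wb"))
S=sensors.get_state();print(S["tcp_pos"],S["tcp_rot"])
E
```

```text
[0.66136442 0.17675848 0.41615355] [-1.56963252  0.00205856  0.94622198]
```

View pics/w7.png

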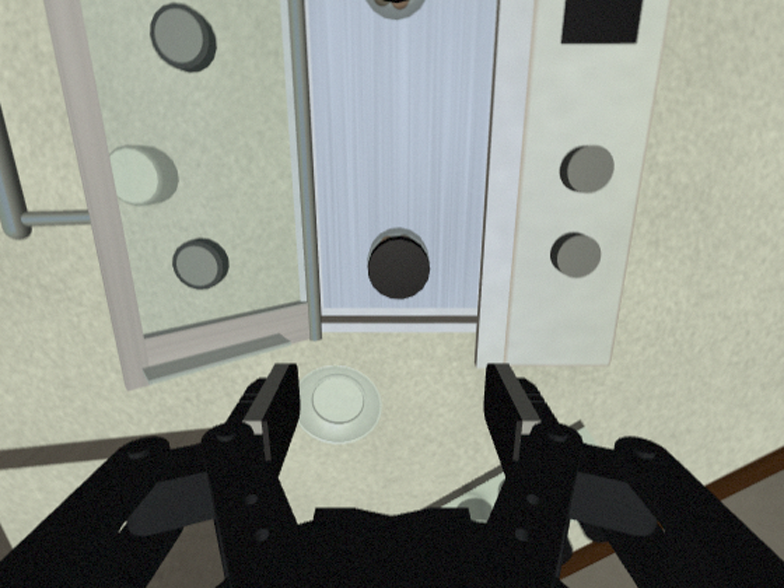

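```bash
python3 - <<'E'
from h import *
import pickle
w=pickle.load(open("w7.pkl","rb"));c,s=pickle.load(open("c0.pkl","rb"))
hsv=w["color"].max(2)
m=((hsv<70)*255).astype(np.uint8)[150:225,255:320]
cs,_=cv2.findContours(m,cv2.RETR_EXTERNAL,cv2.CHAIN_APPROX_NONE);k=max(cs,key=cv2.contourArea)
e=cv2.minEnclosingCircle(k);p=(e[0][0]+255,e[0][1]+150);print(p,e[1])
print(plane(w,*p,.086),tri(c,(60+470/4,115+252/4),w,p))
E
```

```text
(284.33956718444824, 190.27057266235352) 22.42901611328125
[0.66143023 0.18245028 0.086     ] (array([0.66337454, 0.18087253, 0.07475354]), np.float64(0.000800677939576023))
```

Request:
{"op": "drive_tool", "data": {"motion": [0,0,0,0,0.1,-4,-0.55,0,0,0,0,0.1,-8,-0.55,0,0,0,0,0.1,-12,-0.55,0,0,0,0,0.1,-15,-0.55,0,0,0,0,0.1,-17.5,-0.55,0,0,0,0,0.1,-19.6,-0.55,0,0,0,0,0.1,-19.6,-0.3,0,0,0,0,0.1,-19.6,0.2,0,0,0,0,0.1,-19.6,0.2,0,0,0,0,0.1,-19.6,0.2], "squeeze": 25}}

```text
t: 15.85
tcp_pos: [0.6609, 0.1792, 0.2227]
tcp_rot: [-1.572, -0.001, 0.95]
wrist_force: [-0.7, -0.4, -0.7]
gripper_width: 0.0467
```

```bash
python3 - <<'E'
from h import *
w=read_camera("wrist"); save(w,"w8",None,1.4)
S=sensors.get_state();print(S["tcp_pos"],S["gripper_width"])
E
```

```text
[0.6608152  0.17919993 0.22246598] 0.04704149624431962
```

View pics/w8.png

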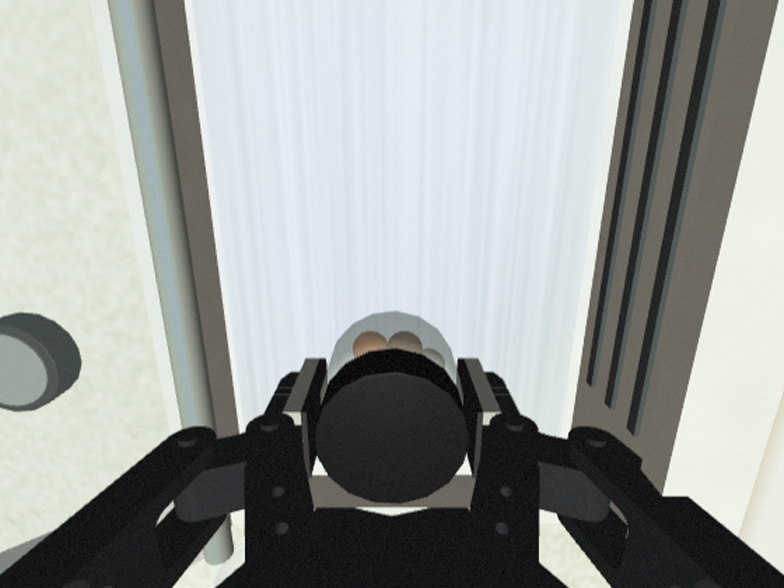

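Request:
{"op": "drive_tool", "data": {"motion": [0,0,0,0,0,2,0.2,0,0,0,0,0,5,0.2,0,0,0,0,0,9,0.2,0,0,0,0,0,13,0.2,0,0,0,0,0,17,0.2,0,0,8,-1,-3,19,0.2,0,0,17,-2.5,-8,19.6,0.2,0,0,26,-4,-13,19.6,0.2,0,0,35,-5,-17,19.6,0.2,0,0,40,-5,-17,19.6,0.2], "squeeze": 40}}

```text
t: 17.15
tcp_pos: [0.6097, 0.0061, 0.4187]
tcp_rot: [-1.571, 0.001, 1.647]
wrist_force: [1.2, -0.4, -1.1]
gripper_width: 0.0467
```

Request:
{"op": "drive_tool", "data": {"motion": [0,0,8,-1,-3,0,0.2,0,0,16,-2,-7,0,0.2,0,0,24,-3,-11,0,0.2,0,0,32,-4,-15,0,0.2,0,0,40,-5,-18,0,0.2,0,0,48,-6,-20,0,0.2,0,0,52.3,-6.3,-20.9,0,0.2,0,0,52.3,-6.3,-20.9,0,0.2,0,0,52.3,-6.3,-20.9,0,0.2,0,0,52.3,-6.3,-20.9,0,0.2]}}

```text
t: 18.4
tcp_pos: [0.5479, -0.1992, 0.4178]
tcp_rot: [-1.571, 0.0, 2.562]
wrist_force: [0.1, -0.0, -2.4]
gripper_width: 0.0465
```

```bash
python3 - <<'E'
from h import *
import pickle
w=read_camera("wrist"); save(w,"w9",None,1.4); c=read_camera("top");s=read_camera("scene"); save(s,"s9",(180,100,430,290),3);pickle.dump((w,c,s),open("c9.pkl","wb"))
S=sensors.get_state();print(S["tcp_pos"],S["tcp_rot"],S["gripper_width"])
E
```

```text
[ 0.54782449 -0.1993369   0.41768518] [-1.57082134e+00 -6.13217760e-05  2.56164101e+00] 0.04689258079517596
```

View pics/w9.png

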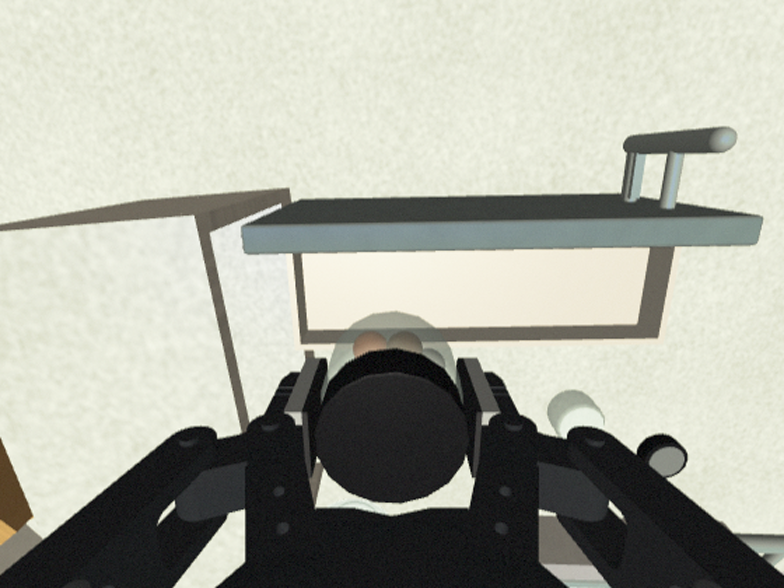

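View pics/s9.png

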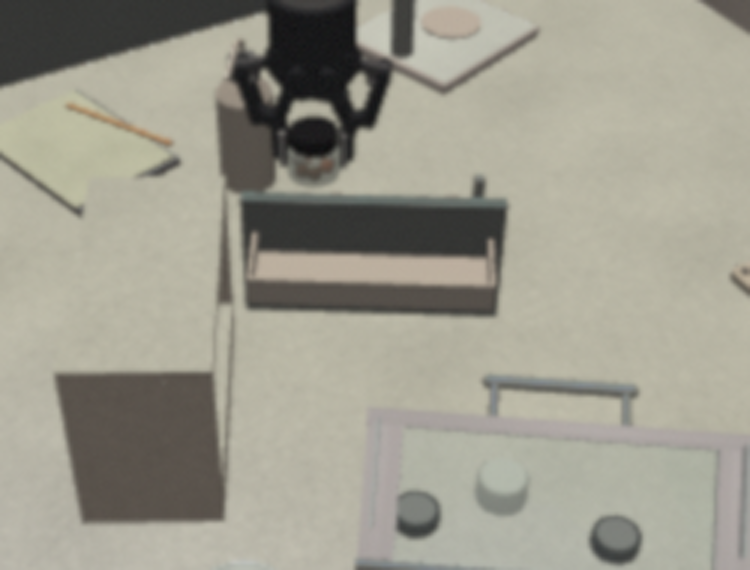

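```bash
python3 - <<'E'
from h import *
import pickle
w,c,s=pickle.load(open("c9.pkl","rb")); w6=pickle.load(open("c6.pkl","rb"))[0]
W=lambda x,y:(x/1.4,y/1.4)
for n,a,b,z in (("floor hinge",(306,331),(75,314),.115),("floor free",(637,325),(364,310),.115),("rim hinge",(302,343),(53,326),.139),("rim free",(659,337),(370,323),.139)):
    print(n,tri(w,W(*a),w6,W(*b)),plane(w,*W(*a),z).round(4),plane(w6,*W(*b),z).round(4))
print(plane(w,*W(645,247),.115),plane(w,*W(302,252),.115))
E
```

```text
floor hinge (array([ 0.61640582, -0.20187826,  0.11445104]), np.float64(0.0014628279260799433)) [ 0.6167 -0.2014  0.115 ] [ 0.6153 -0.2023  0.115 ]
floor free (array([ 0.42648061, -0.08310785,  0.11612462]), np.float64(0.0012540565783519273)) [ 0.4264 -0.0817  0.115 ] [ 0.4264 -0.0833  0.115 ]
rim hinge (array([ 0.61387772, -0.2016789 ,  0.13952586]), np.float64(0.0005899963984649941)) [ 0.6139 -0.2018  0.139 ] [ 0.6146 -0.2015  0.139 ]
rim free (array([ 0.42348783, -0.07776422,  0.13284081]), np.float64(0.0010902104982774866)) [ 0.4253 -0.0828  0.139 ] [ 0.4222 -0.0792  0.139 ]
[ 0.40048164 -0.12887182  0.115     ] [ 0.58603943 -0.24680126  0.115     ]
```

Request:
{"op": "drive_tool", "data": {"motion": [0,0,1,0.2,0,-2,0.2,0,0,1,0.2,0,-5,0.2,0,0,1,0.2,0,-8,0.2,0,0,1,0.2,0,-10,0.2,0,0,1,0.2,0,-11,0.2,0,0,1,0.2,0,-11.6,0.2,0,0,1,0.2,0,-12,0.2,0,0,1,0.2,0,-12,0.2,0,0,1,0.2,0,-12,0.2,0,0,1,0.2,0,-12,0.2]}}

```text
t: 19.8
tcp_pos: [0.5498, -0.1999, 0.2982]
tcp_rot: [-1.571, 0.001, 2.579]
wrist_force: [0.4, 0.7, -0.3]
gripper_width: 0.0465
```

```bash
python3 - <<'E'
from h import *
w=read_camera("wrist"); save(w,"w10",None,1.4); s=read_camera("scene"); save(s,"s10",(200,110,350,230),5)
S=sensors.get_state();print(S["tcp_pos"],S["wrist_force"],S["gripper_width"])
E
```

```text
[ 0.54971154 -0.19985803  0.29800059] [ 0.41489859 -0.55711828 -1.28742215] 0.04631986076884469
```

View pics/w10.png

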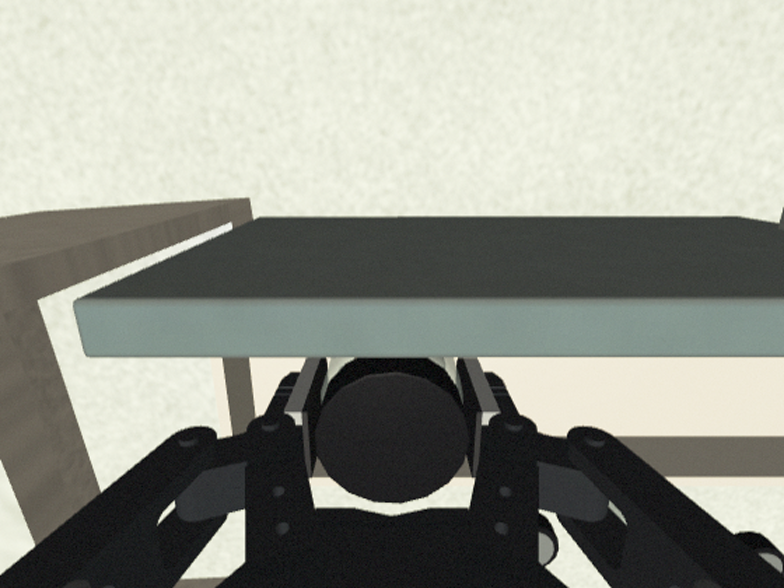

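View pics/s10.png

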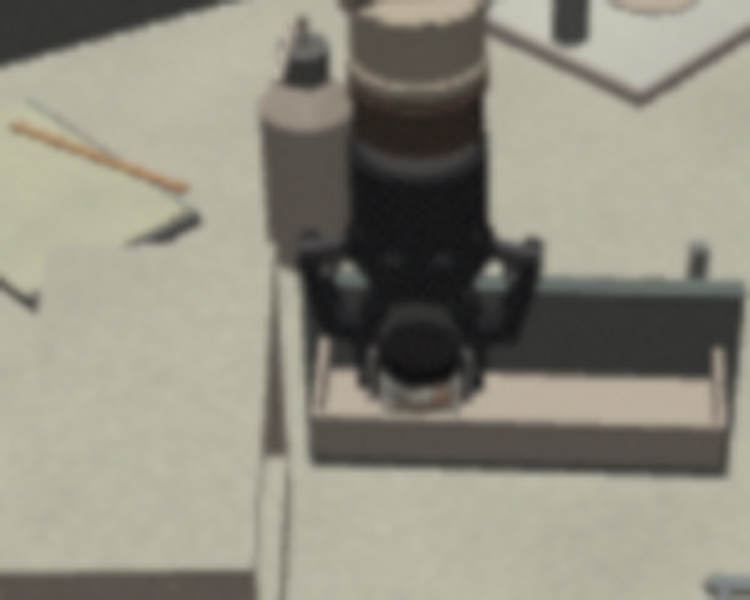

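Request:
{"op": "drive_tool", "data": {"motion": [0,0,0,0,0,-0.2,0.2,0,0,0,0,0,-0.2,0.2,0,0,0,0,0,-0.2,0,0,0,0,0,0,-0.2,-0.2,0,0,0,0,0,-0.2,-0.3,0,0,0,0,0,-0.2,-0.3,0,0,0,0,0,2,-0.3,0,0,0,0,0,6,-0.3,0,0,0,0,0,10,-0.3,0,0,0,0,0,14,-0.3]}}

```text
t: 21.15
tcp_pos: [0.5495, -0.1998, 0.4388]
tcp_rot: [-1.571, -0.0, 2.579]
wrist_force: [-0.2, -0.0, 0.2]
gripper_width: 0.0552
```

Request:
{"op": "drive_tool", "data": {"motion": [0,0,-9,-0.2,3,0,-0.4,0,0,-19,-0.5,8,0,-0.5,0,0,-29,-1,14,0,-0.55,0,0,-39,-1.5,20,0,-0.55,0,0,-49,-2,26,0,-0.55,0,0,-59,-2.5,32,0,-0.55,0,0,-69,-3,38,0,-0.55,0,0,-79,-3.6,43,0,-0.55,0,0,-88,-4.2,46,0,-0.55,0,0,-93,-4.4,46,0,-0.55]}}

```text
t: 22.4
tcp_pos: [0.5049, 0.2631, 0.4371]
tcp_rot: [-1.57, 0.0, 0.957]
wrist_force: [0.3, 0.1, -0.1]
gripper_width: 0.0661
```

Request:
{"op": "drive_tool", "data": {"motion": [0,0,0,0,1,0,-0.55,0,0,0,0,2,0,-0.55,0,0,0,0,3,0,-0.55,0,0,0,0,3,0,-0.55,0,0,0,0,3,0,-0.55,0,0,0,0,3,0,-0.55,0,0,0,0,3,0,-0.55,0,0,0,0,3,0,-0.55,0,0,0,0,3,0,-0.55,0,0,0,0,3,0,-0.55]}}

```text
t: 23.65
tcp_pos: [0.5056, 0.2901, 0.4377]
tcp_rot: [-1.571, -0.0, 0.955]
wrist_force: [-0.9, -0.7, -0.4]
gripper_width: 0.0661
```

```bash
python3 - <<'E'
from h import *
import pickle
w=read_camera("wrist"); c=read_camera("top"); s=read_camera("scene");pickle.dump((w,c,s),open("c11.pkl","wb"))
save(w,"w11",None,1.4); save(c,"c11",(60,95,410,310),2.2);save(s,"s11",(200,110,450,330),3)
S=sensors.get_state();print(S["tcp_pos"],S["tcp_rot"])
E
```

```text
[0.50563666 0.29018342 0.43772091] [-1.57078544e+00 -2.95853368e-05  9.55453402e-01]
```

View pics/w11.png

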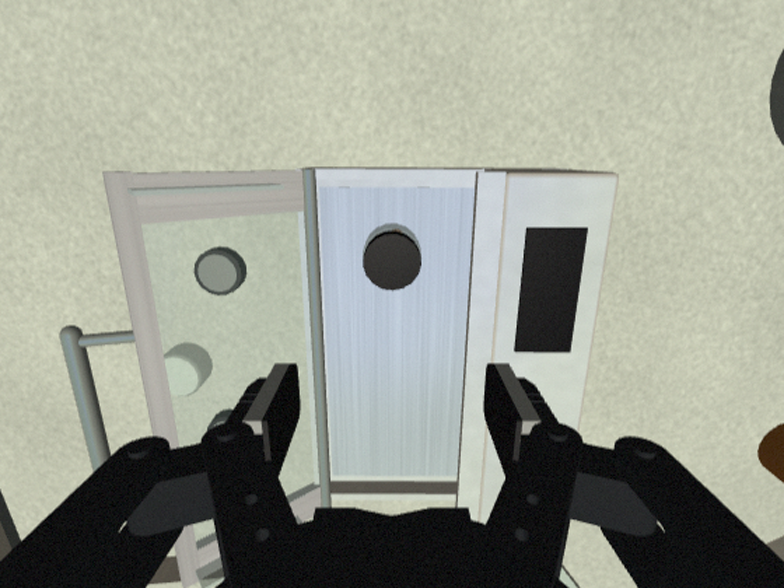

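View pics/c11.png

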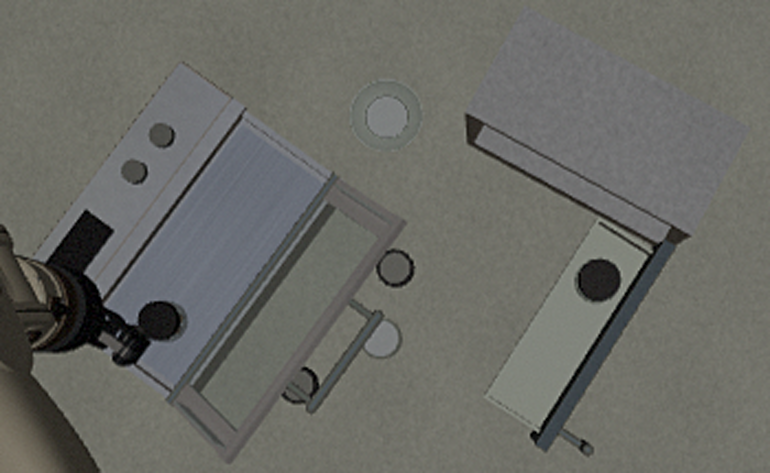

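View pics/s11.png

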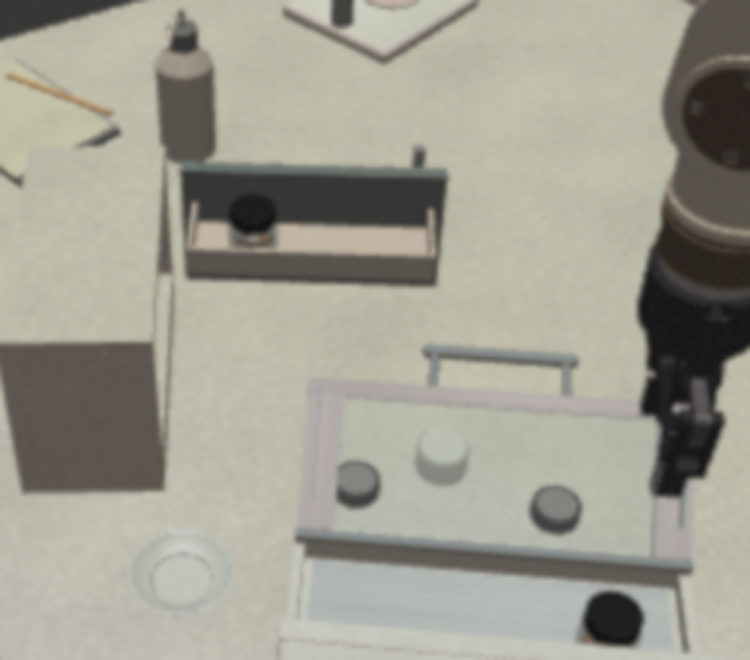

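```bash
python3 - <<'E'
from h import *
import pickle
w,c,s=pickle.load(open("c11.pkl","rb"))
p=(392/1.4,261/1.4)
print(plane(w,*p,.086),plane(c,60+159/2.2,95+320/2.2,.086),tri(s,(200+613/3,110+615/3),w,p))
q=(60+599/2.2,95+280/2.2); print("A",plane(c,*q,.161),tri(c,q,s,(200+252/3,110+213/3)))
E
```

```text
[0.50510796 0.29177825 0.086     ] [0.50470567 0.28725346 0.086     ] (array([0.50529131, 0.29168434, 0.08493651]), np.float64(0.00010835910070556877))
A [ 0.5485932  -0.19995192  0.161     ] (array([ 0.5486565 , -0.20040098,  0.15368101]), np.float64(0.0009772610024973102))
```

Request:
{"op": "drive_tool", "data": {"motion": [0,0,0,0,0,-4,-0.55,0,0,0,0,0,-9,-0.55,0,0,0,0,0,-13,-0.55,0,0,0,0,0,-16.5,-0.55,0,0,0,0,0,-19.5,-0.55,0,0,0,0,0,-21.6,-0.55,0,0,0,0,0,-21.6,-0.3,0,0,0,0,0,-21.6,0.2,0,0,0,0,0,-21.6,0.2,0,0,0,0,0,-21.6,0.2], "squeeze": 40}}

```text
t: 25.05
tcp_pos: [0.5059, 0.2904, 0.2226]
tcp_rot: [-1.571, -0.002, 0.955]
wrist_force: [-0.8, 0.5, 0.2]
gripper_width: 0.0469
```

```bash
python3 - <<'E'
from h import *
w=read_camera("wrist"); save(w,"w12",None,1.4)
S=sensors.get_state();print(S["tcp_pos"],S["gripper_width"])
E
```

```text
[0.50584358 0.29028671 0.22242835] 0.04678118226061018
```

View pics/w12.png

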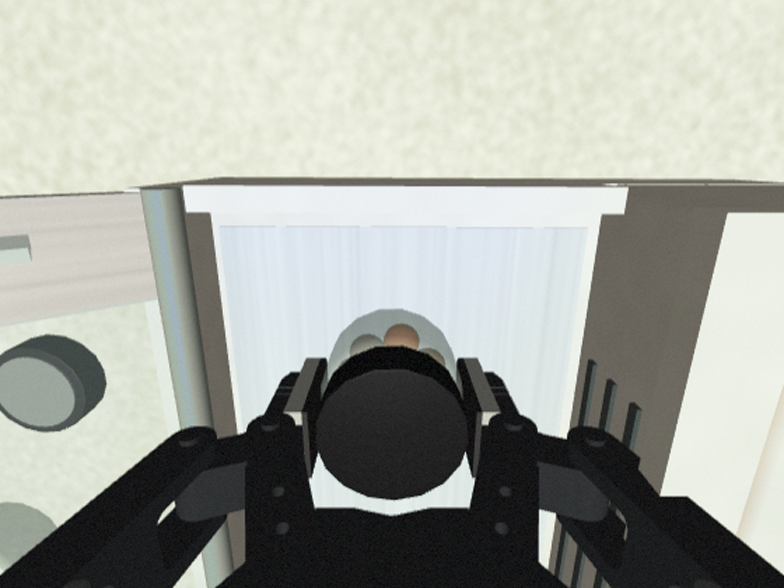

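Request:
{"op": "drive_tool", "data": {"motion": [0,0,0,0,0,2,0.2,0,0,0,0,0,5,0.2,0,0,0,0,0,9,0.2,0,0,0,0,0,13,0.2,0,0,0,0,0,17,0.2,0,0,8,-0.5,-3,19,0.2,0,0,17,-1,-8,20,0.2,0,0,26,-1.5,-13,20,0.2,0,0,35,-2,-18,20,0.2,0,0,44,-2.5,-21,20,0.2]}}

```text
t: 26.35
tcp_pos: [0.48, 0.0781, 0.4222]
tcp_rot: [-1.572, 0.0, 1.727]
wrist_force: [0.7, 0.4, -0.5]
gripper_width: 0.0467
```

Request:
{"op": "drive_tool", "data": {"motion": [0,0,8,-0.5,-4,0,0.2,0,0,17,-1,-8,0,0.2,0,0,26,-1.5,-13,0,0.2,0,0,35,-2,-17,0,0.2,0,0,44,-2.5,-20.5,0,0.2,0,0,49,-2.7,-21.9,0,0.2,0,0,49,-2.7,-21.9,0,0.2,0,0,49,-2.7,-21.9,0,0.2,0,0,49,-2.7,-21.9,0,0.2,0,0,49,-2.7,-21.9,0,0.2]}}

```text
t: 27.6
tcp_pos: [0.4538, -0.1382, 0.4218]
tcp_rot: [-1.571, 0.0, 2.58]
wrist_force: [0.2, -1.1, -0.4]
gripper_width: 0.0465
```

```bash
python3 - <<'E'
from h import *
import pickle
w=read_camera("wrist"); save(w,"w13",None,1.4); s=read_camera("scene"); save(s,"s13",(200,110,350,230),5)
S=sensors.get_state();print(S["tcp_pos"],S["tcp_rot"],S["gripper_width"])
E
```

```text
[ 0.45374261 -0.13836668  0.42172821] [-1.57086573e+00  4.83652742e-05  2.57925393e+00] 0.0461497637482003
```

View pics/w13.png

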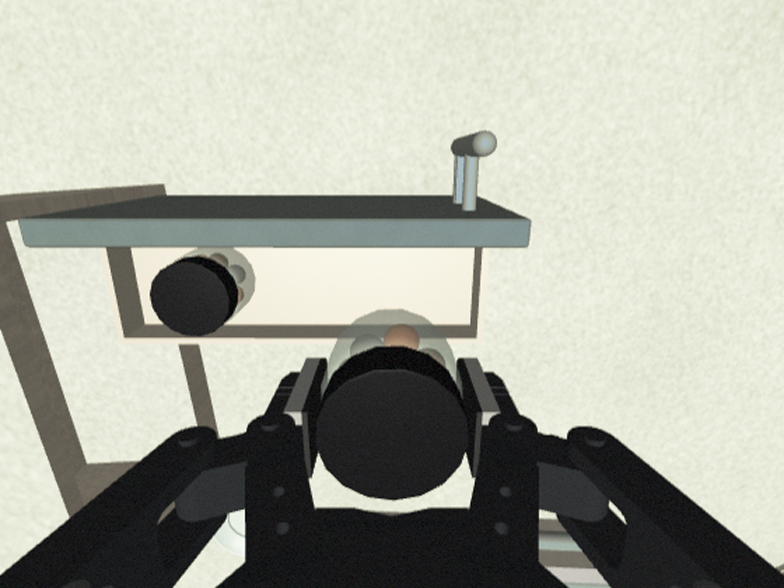

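Request:
{"op": "drive_tool", "data": {"motion": [0,0,0,0,-0.1,-2,0.2,0,0,0,0,-0.1,-5,0.2,0,0,0,0,-0.1,-8,0.2,0,0,0,0,-0.1,-10,0.2,0,0,0,0,-0.1,-11,0.2,0,0,0,0,-0.1,-11.8,0.2,0,0,0,0,-0.1,-12.4,0.2,0,0,0,0,-0.1,-12.6,0.2,0,0,0,0,-0.1,-12.6,0.2,0,0,0,0,-0.1,-12.6,0.2]}}

```text
t: 28.95
tcp_pos: [0.4539, -0.1397, 0.2968]
tcp_rot: [-1.572, 0.001, 2.579]
wrist_force: [-0.7, 2.3, 5.6]
gripper_width: 0.0464
```

Request:
{"op": "drive_tool", "data": {"motion": [0,0,0,0,0,0,0.2,0,0,0,0,0,0,0.0,0,0,0,0,0,0,-0.2,0,0,0,0,0,0,-0.3,0,0,0,0,0,0,-0.3,0,0,0,0,0,2,-0.3,0,0,0,0,0,6,-0.3,0,0,0,0,0,10,-0.3,0,0,0,0,0,14,-0.3,0,0,0,-3,-1,14,-0.2]}}

```text
t: 30.2
tcp_pos: [0.4253, -0.15, 0.4389]
tcp_rot: [-1.573, 0.008, 2.581]
wrist_force: [0.5, -0.8, -1.3]
gripper_width: 0.0516
```

Request:
{"op": "drive_tool", "data": {"motion": [0,0,0,-2,-1.2,0,-0.1,0,0,0,-5.4,-3.6,0,-0.1,0,0,0,-5.4,-3.6,0,-0.1,0,0,0,-5.4,-3.6,0,-0.1,0,0,0,-5.4,-3.6,0,-0.1,0,0,0,-5.4,-3.6,0,-0.1,0,0,0,-5.4,-3.6,0,-0.1,0,0,0,-5.4,-3.6,0,-0.1,0,0,0,-5.4,-3.6,0,-0.1,0,0,0,-5.4,-3.6,0,-0.1]}}

```text
t: 31.45
tcp_pos: [0.3696, -0.1858, 0.4357]
tcp_rot: [-1.571, -0.0, 2.579]
wrist_force: [0.0, -0.1, -0.9]
gripper_width: 0.047
```

```bash
python3 - <<'E'
from h import *
import pickle
w=read_camera("wrist"); c=read_camera("top"); s=read_camera("scene");pickle.dump((w,c,s),open("c14.pkl","wb"))
save(w,"w14",None,1.4); save(c,"c14",(60,95,410,310),2.2);save(s,"s14",(200,110,350,230),5)
S=sensors.get_state();print(S["tcp_pos"],S["tcp_rot"])
E
```

```text
[ 0.36961648 -0.18583699  0.43573042] [-1.57080251e+00  4.86910007e-05  2.57855525e+00]
```

View pics/w14.png

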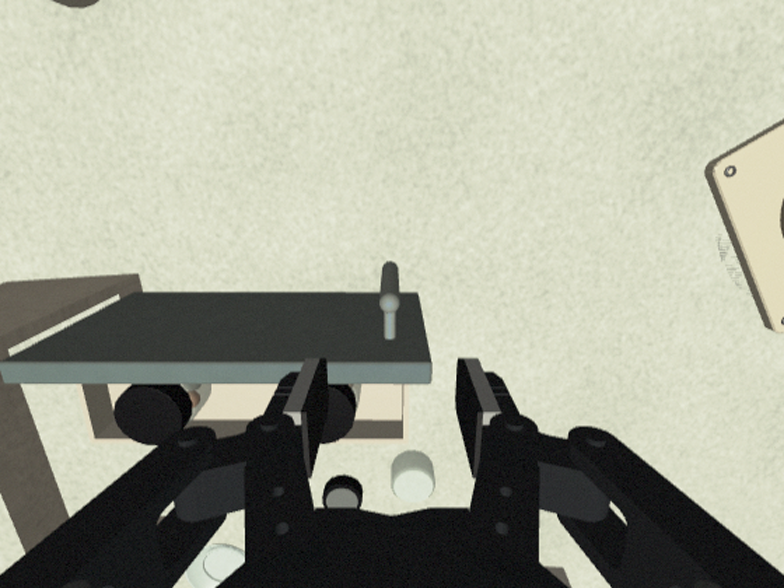

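View pics/c14.png

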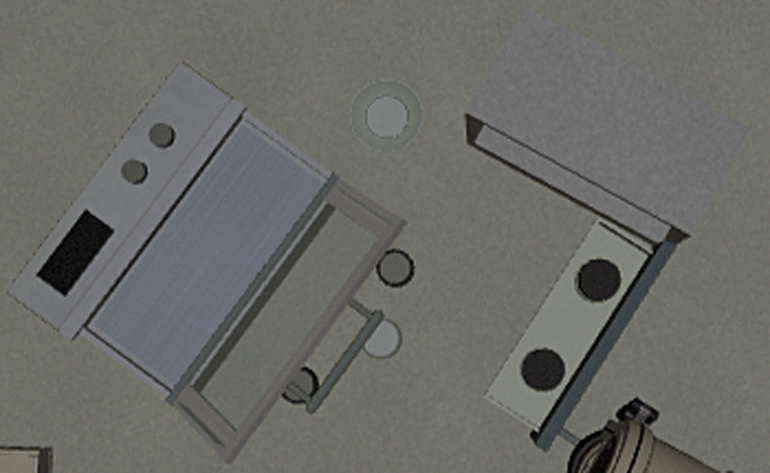

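View pics/s14.png

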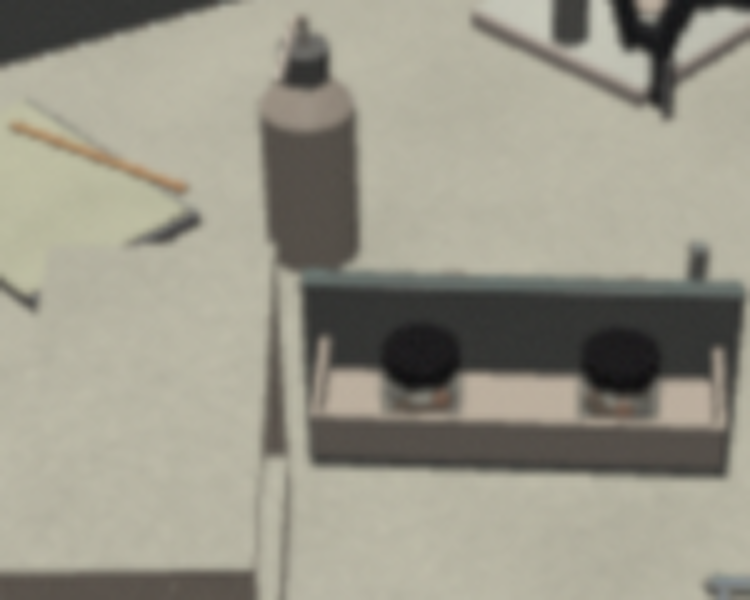

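```bash
python3 - <<'E'
from h import *
import pickle
w,c,s=pickle.load(open("c14.pkl","rb"))
M=np.array([.5036,-.170]);a=np.radians(147.9);yd=np.array([np.cos(a),np.sin(a)]);xd=np.array([yd[1],-yd[0]])
for p,q in (((599,280),(421,352)),((543,370),(620,357))):
    X=plane(c,60+p[0]/2.2,95+p[1]/2.2,.161);t=tri(c,(60+p[0]/2.2,95+p[1]/2.2),s,(200+q[0]/5,110+q[1]/5))
    print(X,(X[:2]-M)@xd,(X[:2]-M)@yd,t)
p=(390/1.4,301/1.4)
print(plane(w,*p,.178),tri(s,(200+698/5,110+249/5),w,p))
E
```

```text
[ 0.5485932  -0.19995192  0.161     ] -0.0014636047716648259 -0.054031130356868004 (array([ 0.54836377, -0.20007531,  0.15599087]), np.float64(0.00132296646948951))
[ 0.45303327 -0.14085522  0.161     ] -0.0021819044541360084 0.058323679141752675 (array([ 0.45251638, -0.1408033 ,  0.1556558 ]), np.float64(0.0011176329398860708))
[ 0.37035494 -0.18728112  0.178     ] (array([ 0.37088186, -0.18549736,  0.17279791]), np.float64(0.0010510484613540634))
```

Both jars are well placed (x −1 to −2 mm, y −54 / +58 mm). Grip the handle at (0.3705, −0.1865).

Request:
{"op": "drive_tool", "data": {"motion": [0,0,0,0.1,-0.1,-3,-0.1,0,0,0,0.1,-0.1,-6,-0.1,0,0,0,0.1,-0.1,-9,-0.1,0,0,0,0.1,-0.1,-11.8,-0.1,0,0,0,0.1,-0.1,-11.8,0.3,0,0,0,0.1,-0.1,-11.8,0.5,0,0,0,0.1,-0.1,-11.8,0.7,0,0,0,0.1,-0.1,-11.8,0.85,0,0,0,0.1,-0.1,-11.8,1,0,0,0,0.1,-0.1,-11.8,1], "squeeze": 25}}

```text
t: 32.85
tcp_pos: [0.3705, -0.1868, 0.3189]
tcp_rot: [-1.571, 0.001, 2.579]
wrist_force: [-2.8, 1.6, 5.6]
gripper_width: 0.0112
```

```bash
python3 - <<'E'
import numpy as np
H=np.array([.582,-.280]);P=np.array([.6605,-.0592]);r0=(P-H)*100
from bench import sensors
S=sensors.get_state();Q=S["tcp_pos"][:2]*100;print(Q,S["gripper_width"],S["wrist_force"])
d=Q-H*100;print(np.linalg.norm(d),np.degrees(np.arctan2(d[1],d[0])-np.arctan2(r0[1],r0[0])))
for k in (list(range(0,13,2))+list(range(14,92,4))):
    t=-np.radians(k);R=np.array([[np.cos(t),-np.sin(t)],[np.sin(t),np.cos(t)]]);print(k,(R@d-d).round(1))
E
```

```text
[ 37.05348108 -18.6783301 ] 0.011242654472267955 [-2.79876231  1.56737791  5.60516441]
23.109928436312877 85.78305975602278
0 [0. 0.]
2 [0.3 0.7]
4 [0.7 1.5]
6 [1.1 2.2]
8 [1.5 2.9]
10 [1.9 3.5]
12 [2.4 4.2]
14 [2.9 4.8]
18 [3.9 6.1]
22 [5.  7.2]
26 [6.2 8.3]
30 [7.5 9.3]
34 [ 8.8 10.2]
38 [10.2 11. ]
42 [11.7 11.8]
46 [13.2 12.4]
50 [14.7 12.9]
54 [16.3 13.3]
58 [17.8 13.6]
62 [19.4 13.7]
66 [21.1 13.8]
70 [22.7 13.7]
74 [24.3 13.6]
78 [25.9 13.3]
82 [27.4 12.9]
86 [29.  12.4]
90 [30.5 11.8]
```

Request:
{"op": "drive_tool", "data": {"motion": [0,0,-1,0.2,0.4,0,1,0,0,-3,0.5,1.1,0,1,0,0,-6,1.1,2.2,0,1,0,0,-9,1.7,3.2,0,1,0,0,-12,2.4,4.2,0,1,0,0,-15,3.1,5.1,0,1,0,0,-18,3.9,6.1,0,1,0,0,-21,4.7,6.9,0,1,0,0,-24,5.6,7.8,0,1,0,0,-26,6.2,8.3,0,1]}}

```text
t: 34.1
tcp_pos: [0.4326, -0.1027, 0.3189]
tcp_rot: [-1.573, -0.002, 2.125]
wrist_force: [-3.5, 5.0, 8.0]
gripper_width: 0.011
```

```bash
python3 - <<'E'
import numpy as np
H=np.array([58.2,-28.0]);d=np.array([37.05,-18.7])-H
def f(k):
    t=-np.radians(k);R=np.array([[np.cos(t),-np.sin(t)],[np.sin(t),np.cos(t)]]);v=(R@d-d); return v+np.array([.1,.4])*k/86
for a,b in ((26,54),(54,86)):
    for k in list(range(a,b,3))+[b]: print(a,k-a,(f(k)-f(a)).round(1))
E
```

```text
26 0 [0. 0.]
26 3 [0.9 0.8]
26 6 [1.9 1.5]
26 9 [3.  2.2]
26 12 [4.  2.8]
26 15 [5.1 3.3]
26 18 [6.2 3.8]
26 21 [7.3 4.3]
26 24 [8.5 4.7]
26 27 [9.7 5. ]
26 28 [10.1  5.1]
54 0 [0. 0.]
54 3 [1.2 0.2]
54 6 [2.4 0.4]
54 9 [3.6 0.5]
54 12 [4.8 0.6]
54 15 [6.  0.6]
54 18 [7.2 0.5]
54 21 [8.4 0.4]
54 24 [9.6 0.2]
54 27 [10.8 -0.1]
54 30 [12.  -0.4]
54 32 [12.7 -0.7]
```

Request:
{"op": "drive_tool", "data": {"motion": [0,0,-3,0.9,0.8,0,1,0,0,-6,1.9,1.5,0,1,0,0,-9,3,2.2,0,1,0,0,-12,4,2.8,0,1,0,0,-15,5.1,3.3,0,1,0,0,-18,6.2,3.8,0,1,0,0,-21,7.3,4.3,0,1,0,0,-24,8.5,4.7,0,1,0,0,-27,9.7,5,0,1,0,0,-28,10.1,5.1,0,1]}}

```text
t: 35.35
tcp_pos: [0.5346, -0.0517, 0.3189]
tcp_rot: [-1.574, -0.003, 1.637]
wrist_force: [-1.7, 5.9, 5.3]
gripper_width: 0.0111
```

Request:
{"op": "drive_tool", "data": {"motion": [0,0,-2,0.8,0.1,0,1,0,0,-5,2,0.3,0,1,0,0,-8,3.2,0.4,0,1,0,0,-11,4.4,0.5,0,1,0,0,-14,5.6,0.6,0,1,0,0,-17,6.8,0.5,0,1,0,0,-20,8,0.4,0,1,0,0,-22,8.8,0.3,0,1,0,0,-23,9.2,0.2,0,1,0,0,-24,9.6,0.2,0,1]}}

```text
t: 36.6
tcp_pos: [0.6302, -0.0505, 0.3189]
tcp_rot: [-1.573, -0.002, 1.217]
wrist_force: [-0.0, 3.4, 5.7]
gripper_width: 0.011
```

```bash
python3 - <<'E'
from h import *
s=read_camera("scene");save(s,"s15",(180,110,350,240),4.5); w=read_camera("wrist"); save(w,"w15",None,1.4)
S=sensors.get_state();print(S["tcp_pos"],S["wrist_force"])
E
```

```text
[ 0.63047473 -0.05058588  0.31896183] [0.62885519 3.79468121 5.03635808]
```

View pics/s15.png

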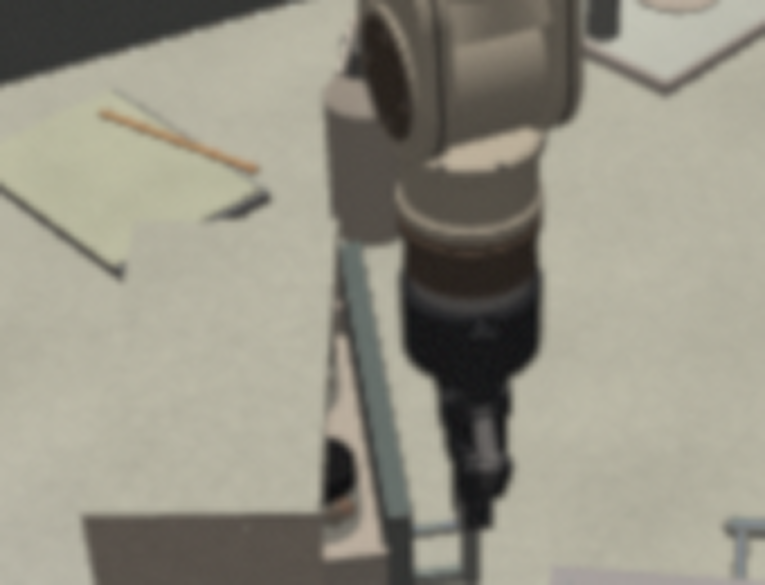

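View pics/w15.png

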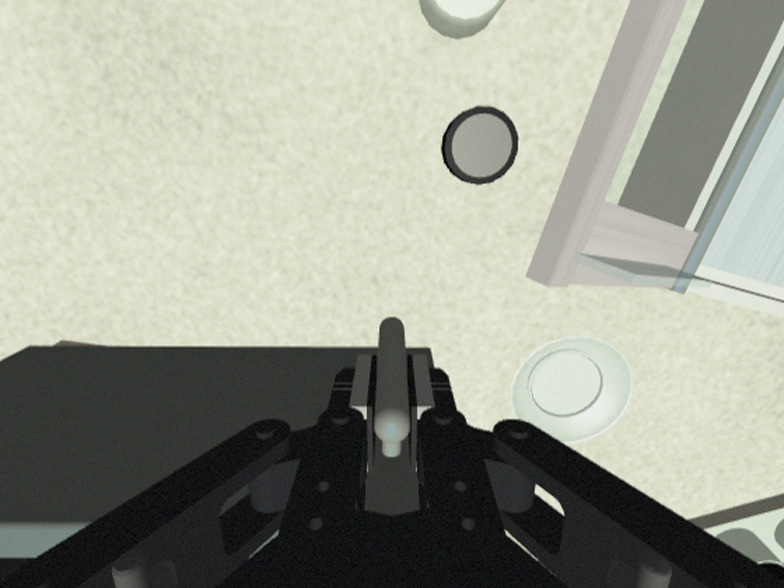

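Request:
{"op": "drive_tool", "data": {"motion": [0,0,-1,0.4,-0.1,0,1,0,0,-2,0.8,-0.2,0,1,0,0,-3,1.2,-0.3,0,1,0,0,-4,1.6,-0.4,0,1,0,0,-5,2,-0.55,0,1,0,0,-6,2.4,-0.7,0,1,0,0,-7,2.8,-0.8,0,1,0,0,-8,3.1,-0.9,0,1,0,0,-8,3.3,-1,0,1,0,0,-8,3.4,-1.1,0,1]}}

```text
t: 37.95
tcp_pos: [0.6628, -0.0601, 0.319]
tcp_rot: [-1.567, -0.003, 1.079]
wrist_force: [-6.9, 9.4, 9.0]
gripper_width: 0.0109
```

```bash
python3 - <<'E'
from h import *
s=read_camera("scene");save(s,"s16",(180,110,350,240),4.5)
S=sensors.get_state();print(S["tcp_pos"],S["tcp_rot"],S["wrist_force"])
E
```

```text
[ 0.66277962 -0.0600748   0.31896051] [-1.56709979 -0.00341589  1.07921778] [-4.50234052  8.38116035  7.62370793]
```

View pics/s16.png

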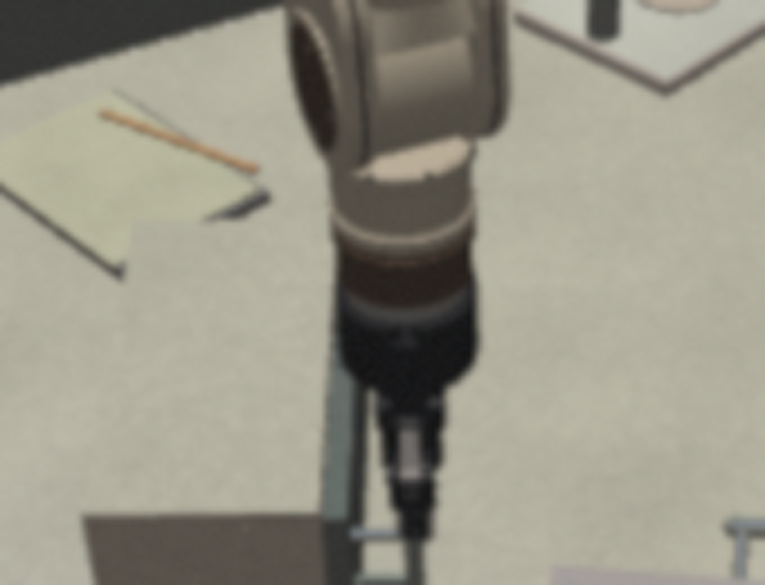

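Request:
{"op": "drive_tool", "data": {"motion": [0,0,0,0,0,0,0.8,0,0,0,0,0,0,0.4,0,0,0,0,0,0,0.1,0,0,0,0,0,0,0,0,0,0,0,0,3,0,0,0,0,0,0,7,0,0,0,0,0,0,11,0,0,0,0,-4,2,12,0,0,0,0,-9,5,12,0,0,0,0,-9,5,12,0]}}

```text
t: 39.25
tcp_pos: [0.5696, -0.0106, 0.4366]
tcp_rot: [-1.565, 0.003, 1.08]
wrist_force: [-0.1, 0.6, 0.8]
gripper_width: 0.0425
```

```bash
python3 - <<'E'
from h import *
import pickle
w=read_camera("wrist"); c=read_camera("top"); s=read_camera("scene");pickle.dump((w,c,s),open("c17.pkl","wb"))
save(w,"w17",None,1.4);save(s,"s17",(190,150,300,300),4);save(c,"c17",(180,95,410,265),3.4)
S=sensors.get_state();print(S["tcp_pos"],S["tcp_rot"])
E
```

```text
[ 0.57415567 -0.01210695  0.4381942 ] [-1.57257243e+00 -4.28851813e-04  1.07737311e+00]
```

View pics/w17.png

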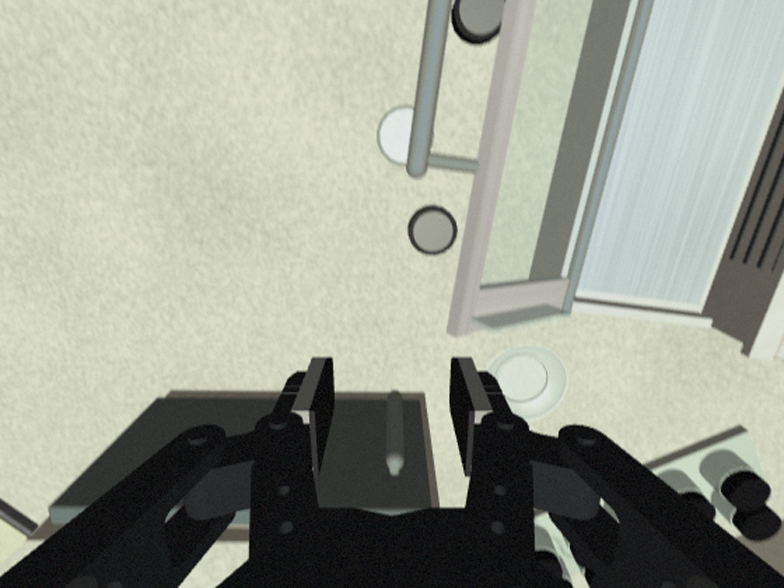

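View pics/s17.png

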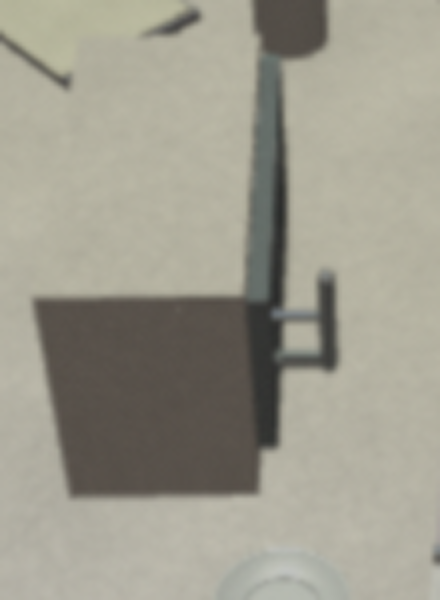

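View pics/c17.png

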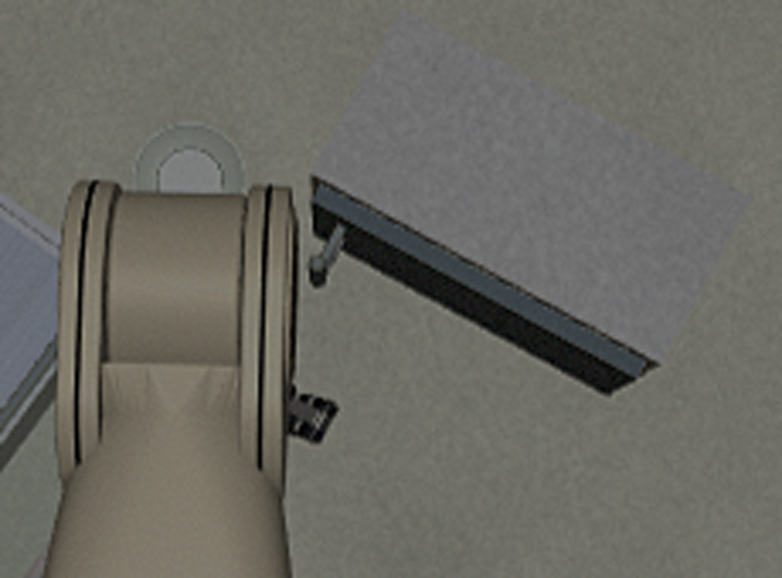

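Request:
{"op": "drive_tool", "data": {"motion": [0,0,-2,-3,2,0,-0.1,0,0,-4,-6,4.3,0,-0.2,0,0,-7,-9,6.5,0,-0.3,0,0,-7,-11.1,8,0,-0.3,0,0,-7,-11.1,8,-2,-0.3,0,0,-7,-11.1,8,-4,-0.3,0,0,-7,-11.1,8,-4,-0.3,0,0,-7,-11.1,8,-4,-0.3,0,0,-7,-11.1,8,-4,-0.3,0,0,-7,-11.1,8,-4,-0.3]}}

```text
t: 40.65
tcp_pos: [0.463, 0.0681, 0.3983]
tcp_rot: [-1.572, -0.001, 0.955]
wrist_force: [-0.1, 0.1, 0.6]
gripper_width: 0.0555
```

```bash
python3 - <<'E'
from h import *
import pickle
w=read_camera("wrist"); s=read_camera("scene");pickle.dump((w,s),open("c18.pkl","wb"))
save(w,"w18",None,1.4);save(s,"s18",(250,180,450,330),4)
S=sensors.get_state();print(S["tcp_pos"],S["tcp_rot"])
E
```

```text
[0.46275627 0.0681478  0.39812277] [-1.57139463e+00 -5.61616783e-04  9.55345192e-01]
```

View pics/w18.png

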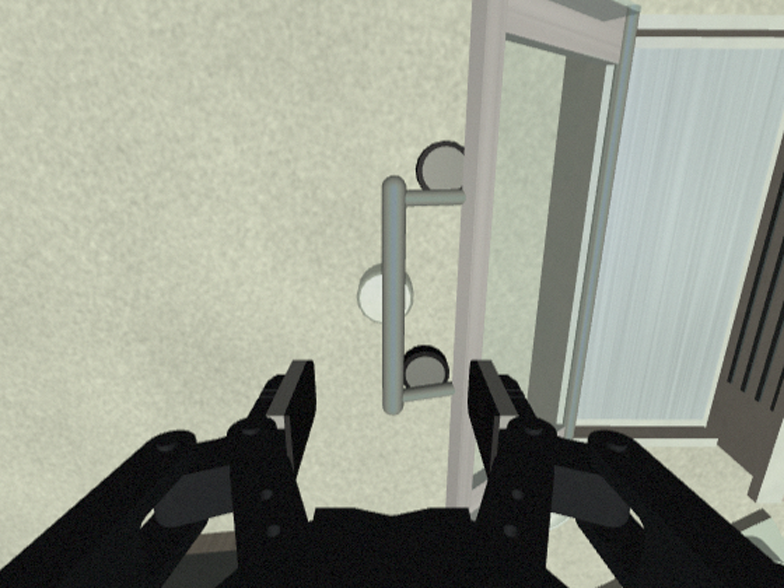

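View pics/s18.png

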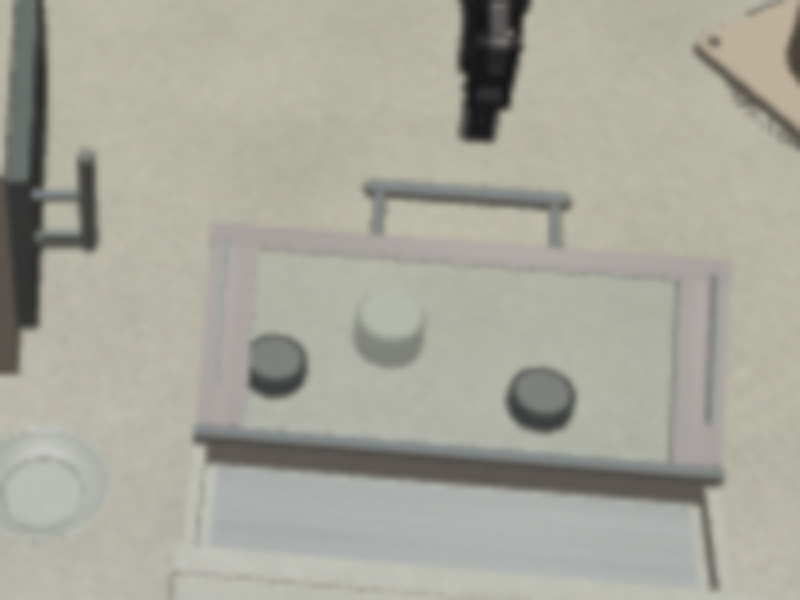

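Request:
{"op": "drive_tool", "data": {"motion": [0,0,0,0,0,-1,0.1,0,0,0,0,0,-2,0.4,0,0,0,0,0,-3,0.4,0,0,0,0,0,-4,0.4,0,0,0,0,0,-6,0.4,0,0,0,0,0,-8,0.4,0,0,0,0,0,-8,0.7,0,0,0,0,0,-8,1,0,0,0,0,0,-8,1,0,0,0,0,0,-8,1], "squeeze": 40}}

```text
t: 42.0
tcp_pos: [0.4628, 0.0693, 0.3172]
tcp_rot: [-1.568, -0.003, 0.957]
wrist_force: [1.5, 5.6, -7.0]
gripper_width: 0.0106
```

```bash
python3 - <<'E'
import numpy as np
from bench import sensors
S=sensors.get_state();Q=S["tcp_pos"];print(Q,S["gripper_width"],S["wrist_force"])
p=np.radians(np.linspace(147,32.4,20))
for a in p:
    dx=16.4*(np.cos(a)-np.cos(p[0]));dz=16.4*(np.sin(a)-np.sin(p[0]));print(round(np.degrees(a)),round(dx*.578,1),round(dx*.816,1),round(dz,1))
E
```

```text
[0.46283218 0.06928291 0.31716468] 0.010572112259251646 [ 1.52366922  5.56813477 -7.01491709]
147 0.0 0.0 0.0
141 0.6 0.8 1.4
135 1.3 1.8 2.7
129 2.0 2.8 3.8
123 2.8 4.0 4.8
117 3.7 5.2 5.7
111 4.6 6.5 6.4
105 5.5 7.8 6.9
99 6.5 9.2 7.3
93 7.5 10.6 7.4
87 8.5 12.0 7.4
81 9.5 13.4 7.3
75 10.5 14.8 6.9
69 11.4 16.1 6.3
63 12.3 17.4 5.6
57 13.2 18.6 4.7
50 14.0 19.7 3.7
44 14.7 20.8 2.6
38 15.4 21.7 1.3
32 16.0 22.5 -0.1
```

Request:
{"op": "drive_tool", "data": {"motion": [0,0,0,0.3,0.4,0.7,1,0,0,0,0.6,0.8,1.4,1,0,0,0,1.3,1.8,2.7,1,0,0,0,2,2.8,3.8,1,0,0,0,2.8,4,4.8,1,0,0,0,3.7,5.2,5.7,1,0,0,0,4.6,6.5,6.4,1,0,0,0,5.5,7.8,6.9,1,0,0,0,6.5,9.2,7.3,1,0,0,0,7.5,10.6,7.4,1]}}

```text
t: 43.25
tcp_pos: [0.537, 0.174, 0.3966]
tcp_rot: [-1.574, -0.002, 0.955]
wrist_force: [-6.6, -1.2, 16.9]
gripper_width: 0.0103
```

Request:
{"op": "drive_tool", "data": {"motion": [0,0,0,1,1.4,0,1,0,0,0,2,2.8,-0.1,1,0,0,0,3,4.2,-0.5,1,0,0,0,3.9,5.5,-1.1,1,0,0,0,4.8,6.8,-1.8,1,0,0,0,5.7,8,-2.7,1,0,0,0,6.5,9.1,-3.7,1,0,0,0,7.2,10.2,-4.8,1,0,0,0,7.2,10.2,-4.8,1,0,0,0,7.2,10.2,-4.8,1]}}

```text
t: 44.5
tcp_pos: [0.6105, 0.2771, 0.3459]
tcp_rot: [-1.573, -0.005, 0.956]
wrist_force: [2.8, 3.7, 2.8]
gripper_width: 0.0105
```

Request:
{"op": "drive_tool", "data": {"motion": [0,0,0,0.3,0.4,-0.7,1,0,0,0,0.6,0.8,-1.4,1,0,0,0,0.9,1.2,-2.2,1,0,0,0,1.1,1.5,-2.8,1,0,0,0,1.2,1.7,-3.2,1,0,0,0,1.3,1.8,-3.5,1,0,0,0,1.3,1.9,-3.7,1,0,0,0,1.3,1.9,-3.7,1,0,0,0,1.3,1.9,-3.7,1,0,0,0,1.3,1.9,-3.7,1]}}

```text
t: 45.75
tcp_pos: [0.6236, 0.2961, 0.3149]
tcp_rot: [-1.576, -0.012, 0.956]
wrist_force: [-0.9, 2.8, 20.1]
gripper_width: 0.0102
```

Request:
{"op": "drive_tool", "data": {"motion": [0,0,0,0,0,0,0.7,0,0,0,0,0,0,0.4,0,0,0,0,0,0,0.3,0,0,0,0,0,0,0.3,0,0,0,0,0,3,0.3,0,0,0,0,0,7,0.3,0,0,0,0,0,11,0.3,0,0,0,-5,0,13,0.3,0,0,0,-11,-2,13,0.3,0,0,0,-17,-4,13,0.3]}}

```text
t: 47.0
tcp_pos: [0.4524, 0.255, 0.4363]
tcp_rot: [-1.571, 0.001, 0.955]
wrist_force: [1.0, -0.1, -0.0]
gripper_width: 0.0296
```

Request:
{"op": "drive_tool", "data": {"motion": [0,0,0,-5,-1,0,0.3,0,0,0,-9,-3,0,0.3,0,0,0,-12,-5,0,0.3,0,0,0,-12,-5,0,0.3,0,0,0,-12,-5,0,0.3,0,0,0,-12,-5,0,0.3,0,0,0,-12,-5,0,0.3,0,0,0,-12,-5,0,0.3,0,0,0,-12,-5,0,0.3,0,0,0,-12,-5,0,0.3]}}

```text
t: 48.25
tcp_pos: [0.3341, 0.2057, 0.4367]
tcp_rot: [-1.571, 0.0, 0.955]
wrist_force: [0.2, 0.3, 0.1]
gripper_width: 0.0301
```

```bash
python3 - <<'E'
from h import *
import pickle
c=read_camera("top"); s=read_camera("scene");w=read_camera("wrist");pickle.dump((w,c,s),open("c20.pkl","wb"))
save(s,"s20",(180,140,450,390),2.4);save(c,"c20",(60,95,410,310),2.2);save(w,"w20",None,1.4)
S=sensors.get_state();print(S["tcp_pos"],S["t"])
E
```

```text
[0.33403495 0.20563771 0.43671657] 48.4
```

View pics/s20.png

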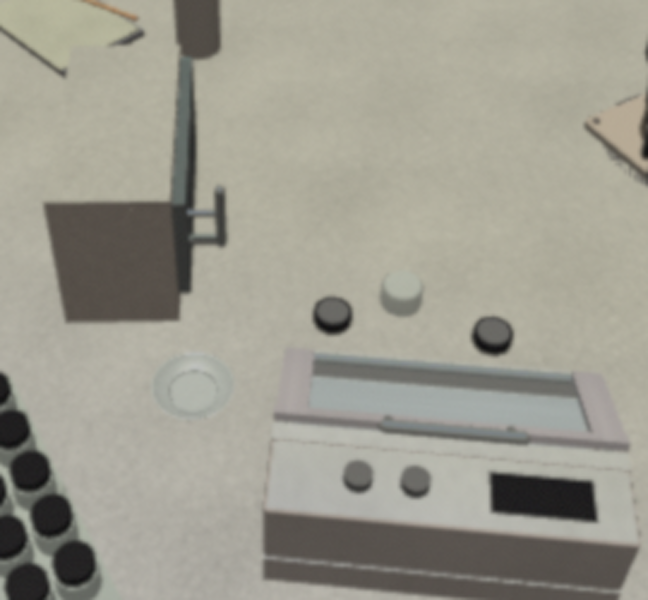

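View pics/c20.png

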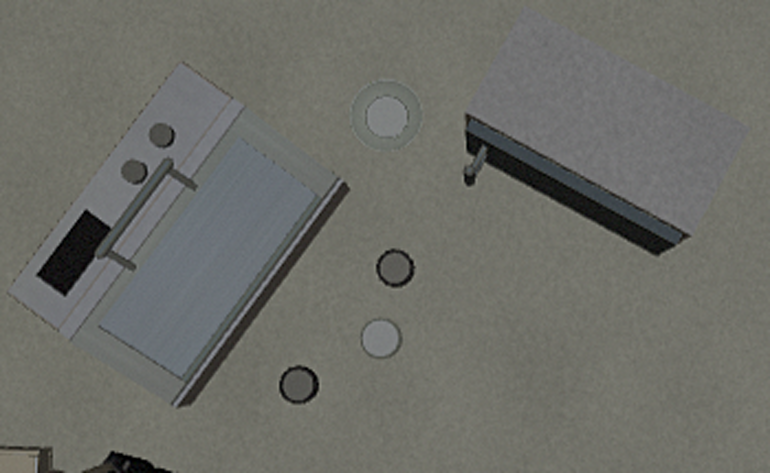

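View pics/w20.png

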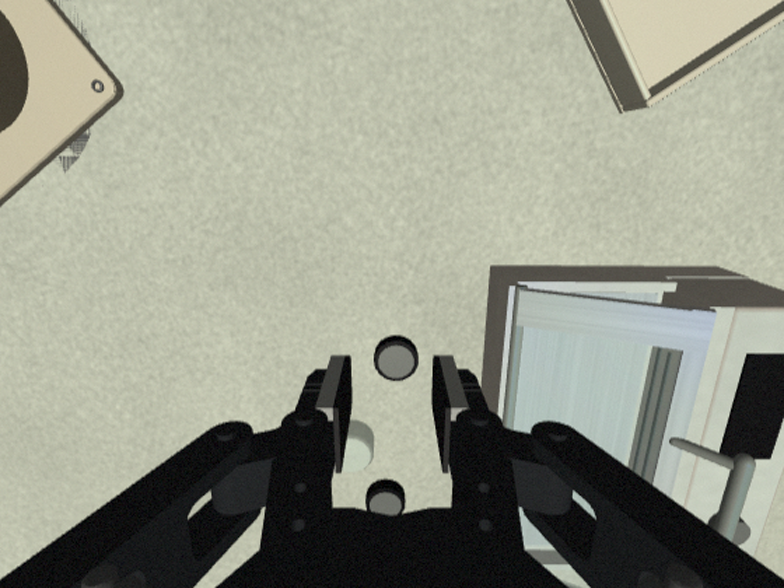

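```bash
python3 - <<'E'
from h import *
import pickle
w,c,s=pickle.load(open("c20.pkl","rb"))
c0,s0=pickle.load(open("c0.pkl","rb"))
T=lambda x,y:(60+x/2.2,95+y/2.2);S=lambda x,y:(180+x/2.4,140+y/2.4)
a=tri(c,T(168,163),s,S(383,424));b=tri(c,T(102,252),s,S(527,437));print(a,b)
m=(a[0]+b[0])/2
m0=(tri(c0,(139.25,169.25),s0,(339.5,309.5))[0]+tri(c0,(106.75,212.5),s0,(401.25,315))[0])/2
h=np.array([.539,.1805,.071]);xh=np.array([.578,.816,0])
for q in(m,m0):print(q,np.degrees(np.arctan2(q[2]-.071,(q-h)@xh)))
# handle: cupboard
a=tri(c,T(469,180),s,S(221,188));print(a,plane(c,*T(469,180),.178))
for n,p,z in (("cap1",(395,267),.017),("cap2",(299,384),.017),("ojar",(381,338),.03),("petri",(386,116),0)): print(n,plane(c,*T(*p),z).round(3))
save(c,"c21",(60,115,260,290),4);save(c,"c22",(260,95,410,220),4)
E
```

```text
(array([0.67128364, 0.26255304, 0.15881476]), np.float64(0.00010517291270466096)) (array([0.57234012, 0.33303487, 0.1581509 ]), np.float64(0.006847034179797929))
[0.62181188 0.29779395 0.15848283] 31.354325850804337
[0.61641353 0.29028979 0.1709261 ] 36.64429987268838
(array([ 0.65585107, -0.06282782,  0.1698461 ]), np.float64(0.005798017268189281)) [ 0.6521701  -0.06136151  0.178     ]
cap1 [0.572 0.027 0.017]
cap2 [0.433 0.139 0.017]
ojar [0.487 0.042 0.03 ]
petri [0.756 0.042 0.   ]
```

View pics/c21.png

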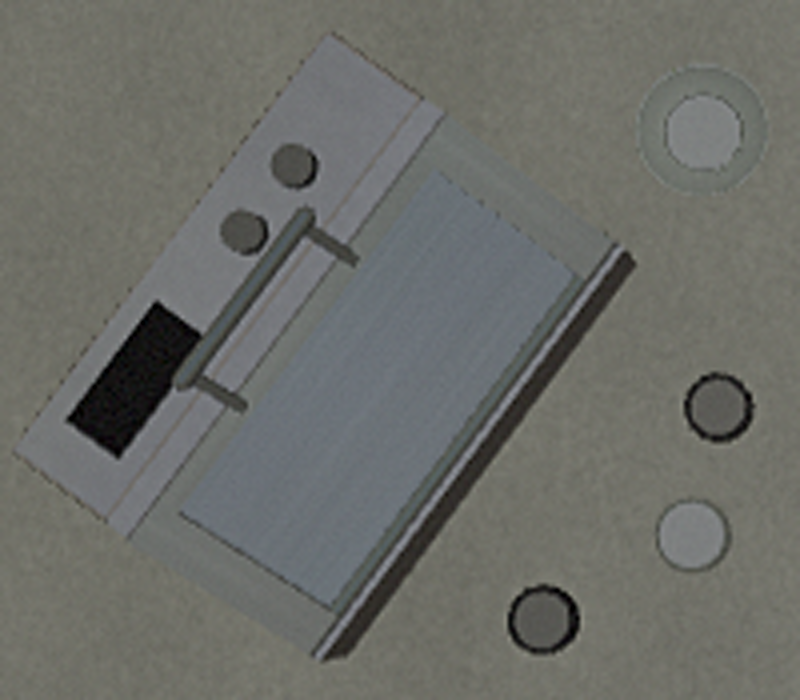

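View pics/c22.png

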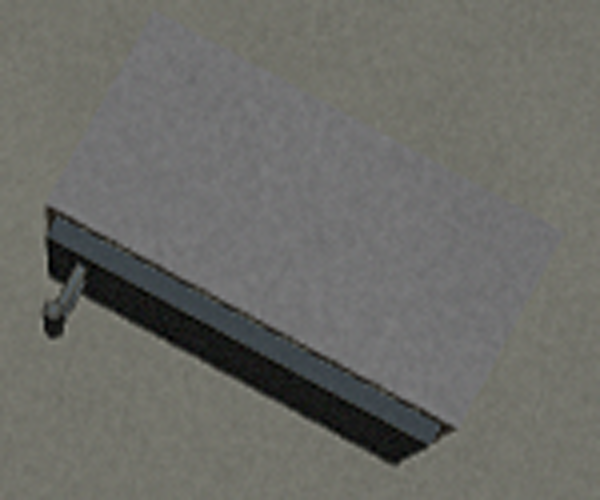

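```bash
python3 -c "
from bench import job
print(job.hand_in())"
```

```text
the job is handed in; nothing more can be done
None
```

I pulled the oven door down and opened the cupboard. The two jars present went onto the door shelf; there was no third jar. I then closed both doors and handed the job in at about 48 s.

- **Jars:** Before closing, both stood upright on the shelf, at x about −1 and −2 mm and y about −54 and +58 mm from its middle. With the door still about 8 degrees open on the way shut, one of them was visible standing. I could not see inside once it was closed, so their final pose is not directly confirmed.
- **Doors:** The oven bar measures 31.4 degrees above the level, against 32.5 nominal when shut, and 36.6 at the start. The cupboard door stopped against its frame with a thin, even gap.
- **Bystanders:** The two loose caps, the open jar and the petri dish read within about 2 mm of where they started. The wash bottle I checked only by eye.
- **Disagreements:** Heights from two views differed by up to about 10 mm from the text (jar cap tops 75–93 mm against 86 mm). For most jar and bystander positions I put the text's heights into the camera rays. Rough matches on the small bar and handle tips left ray gaps of up to 7 mm. The last handle fix was one of these, so I judged the cupboard shut from the picture and the stop force.

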